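# Set up the weighing station

### The job

Get the kitchen weighing station ready and start it: take the salt shaker off the folded screen and stand it on the cork coaster, then raise the stiff screen by its bar until it is in line with the red angle marker on its left and let it stay there. Then move the orange probe from its wooden rest into the opening on the station's control strip, fully home, and stand the goods (red tin, blue tin, mustard jar, olive jar: two or three of them are there) upright on the steel platform under the raised screen; only then press the green button. Leave the red marker and the wine glass as they are, and let everything you have set stay in place.

Things in the scene. Friction and masses are not known exactly. Their poses are not given: they have to be found in the camera images.
- platform_center (a point): Centre of the top of the steel weighing platform, 142 x 290 mm (x by y), 30 mm above the worktop; level, no rim. x points away from the robot to the hinge, y left, z up. The fixed station's grey housing, 1 mm lower, spans x -75 to +105 mm and y -150 to +170 mm from here, its black control strip y -210 to -150 mm.
- screen_hinge (a point): Middle of the screen's hinge axis (along y), 40 mm above the worktop, 90 mm behind platform_center; axes as platform_center's. The screen is a white panel 147 x 290 x 10 mm, 3 to 150 mm from this axis; folded, it covers the platform and its upper face is 46 mm above the worktop.
- screen_handle (a point): Centre of the black round bar (12 mm thick, along y, 110 mm clear between its arms) that raises the screen, 210 mm from the hinge axis; its x points along the screen to the hinge. Folded, it lies in front of the station, 40 mm above the worktop, 39 mm clear of the housing.
- screen (a joint): Angle of the screen: 0 folded flat, grows as its bar is raised and swung back over the hinge, 1.57 upright, limit 2.5. Stiff: stays wherever it is left; lifting takes about 6 N at the bar.
- marker (a joint): Angle of the red marker, measured like the screen's: the screen is to be brought to this value. Differs from start to start (1.6 to 2.05). Not to be touched.
- marker_tip (a point): Tip of the red marker, a thin arm 115 mm long on the hinge axis 165 mm to the left of its middle; its x points along the marker to the hinge axis.
- dock_mouth (a point): Centre of the mouth of the probe opening, a round vertical hole 8.5 mm wide and 27 mm deep with a chamfer, in the upper face (32 mm above the worktop) of the control strip, at x +15, y -180 mm from platform_center.
- start_top (a point): Top of the green start button (26 mm across, on the control strip in front of the opening, at x -45, y -180 mm from platform_center); z up. Pressed straight down.
- start (a joint): Travel of the button in m: 0 up, 0.006 fully pressed, at 4 N; springs back; counts as pressed past 0.004.
- probe_center (a point): Middle of the orange grip of the cordless probe: grip 18 mm thick, 55 mm tall, upright; z up. Below it a collar 24 mm wide and 6 mm thick, from which a pin 6 mm thick and 24 mm long points down. Starts standing in the wooden rest; total height 85 mm.
- probe_tip (a point): Lower end of the probe's pin, 57.5 mm below probe_center.
- probe_rest: Fixed wooden block 60 x 60 x 30 mm with the same hole in its centre, where the probe stands; origin at the centre of its underside.
- coaster: Round cork coaster, 100 mm wide, 5 mm thick, fixed; origin at the centre of its underside.
- shaker_center (a point): Centre of the salt shaker (clear, grey cap), 44 mm wide (cap 34 mm), 90 mm tall; its origin is its centre, half-way up; z is its upright axis. Stands on the folded screen at the start.
- wine_glass: Wine glass, 61 mm wide, 138 mm tall, to the back: leave alone.
- station: The whole station with its screen, marker and button; origin on the worktop, 30 mm under platform_center, axes the same. A tall paper bag, fixed, stands behind and to the left of it; keep clear of that.
- tin_red_center (a point): Centre of the red tin with bare metal ends, 62 mm wide, 54 mm tall; its origin is its centre, half-way up; z is its upright axis. May be absent.
- tin_blue_center (a point): Centre of the blue tin with bare metal ends, 62 mm wide, 54 mm tall; its origin is its centre, half-way up; z is its upright axis. May be absent.
- mustard_jar_center (a point): Centre of the mustard jar, dark green lid, yellow contents, 60 mm wide, 85 mm tall; its origin is its centre, half-way up; z is its upright axis. May be absent.
- olive_jar_center (a point): Centre of the olive jar, black lid, 65 mm wide, 83 mm tall; its origin is its centre, half-way up; z is its upright axis. May be absent.
Not all that is in view belongs to the job. Leave any purple look-alike of the part that bears olive_jar_center alone.

How it is judged:
By the outcome, as a careful person would: the job done as asked, in the order asked, and still so for the second after the job is handed in, with the robot touching nothing.
Of tin_red, tin_blue, mustard_jar, olive_jar only 2 to 3 are there at a start; the rules pass over those that are not, and their reading is None.
At some moment in a run one of tin_red, tin_blue may be knocked a few centimetres aside while the robot is not near it.
It also fails if it takes over 210 s, if anything falls off the work surface, if the arm or the gripper's body presses on something with over 40 N, if the wrist force passes 120 N, or if a joint passes its speed limit or range.

### The arm

A 6-joint arm with a two-finger parallel gripper is mounted at the origin on a cart in front of the work surface, level with it; the furniture and walls round the work are solid. World frame = base frame: x ahead of the robot, y to its left, z up, the work surface at z = 0. Lengths are in m, angles in rad, forces in N, time in s.
With the tool pointing down it reaches from about 0.325 to 1 m from the base axis. Payload 5.1 kg.
Tool frame: the origin (TCP) lies midway between the tips of the shut fingers; the grasp point (between the pads) lies 19 mm behind it (grasp_offset is the z of the grasp point in the tool frame, in m); z points along the fingers, y is the line along which they close (so a half turn about z gives the same grasp; the last joint's range is limited). The gripper opens to 85 mm and grips with 20 to 120 N. Pads are 22 mm wide; open, the fingers measure 114 mm over their backs; the gripper's body (76 mm by 85 mm) begins 54 mm behind the grasp point. The pads swing forward as they close: fully open they stand 13 mm farther back than shut.
Start: joints at [1.061, 0.124, 1.65, -0, 1.367, -0.083], TCP at [0.269, 0.592, 0.205] pointing down, gripper open.
Joint ranges: [-2.61, 2.61], [-1.02, 2.33], [0.03, 2.71], [-1.35, 4.49], [0.32, 2.68], [-2.91, 2.91]. Speed limits (rad/s): [2.57, 2.57, 3.14, 3.14, 3.14, 3.14].

### API

Orientations are given as a rotation vector (axis times angle).
In Python, from plant import * gives the robot as it stands.
- The arm moves only by the tool move_arm, never from a script. Its argument "steps" is a list of rows, each a list of 6 numbers: the shift along the tool's x, y, z in m, then the turn, a rotation vector about the tool's x, y, z in degrees. A call has exactly 5 rows; each row shifts and turns the commanded pose from where the row before left it, along the tool's axes as they then stand; what a row does not reach is not made up. A row lasts 1/8 s, in which the tool goes at most 62.5 mm and 10.7 degrees, less where a joint would pass 70% of its speed; a pose out of reach is approached as far as the arm can. A call with a gripper value outside its range is refused whole. "fingers" is the gripper command: -1 is shut, 1 is fully open, values between are in proportion, set as the call begins (left out, the last holds). The fingers move at their own pace and stop on an object; "squeeze" is the grip in N (left out, the last holds). Time passes only in rows, so rows that do not move let the fingers close, or fill a call up. It gives the time, the measured TCP pose, the force, the opening and the grip force at its end, in the units of the state.
- sense(): the state, without advancing time (a new reading comes with each control period).
- get_image(name): name is "side" or "top" or "wrist"; returns the picture (480x640x3 uint8, blue, green, red); there is no depth.
- get_calibration(name): a dict with "mtx" (3x3 intrinsics, pixels), "dist" ([k1, k2, p1, p2, k3] as OpenCV has them; the pictures are not rectified), "world_from_camera" (4x4, takes a point from camera to world coordinates); the wrist camera has in their place "tool_from_camera" (4x4, takes a point from camera to tool coordinates, whose origin is the TCP and whose axes are the flange's). Camera axes: x right, y up, looking along -z (the intrinsics and any distortion apply to the point x, -y, -z); pixel columns grow to the right and rows downward; lengths in m; the calibration is good to about 2 mm. A picture is of the moment at which its call begins: read the wrist's pose just before it. get_calibration takes no time and is no camera call.
- job_done(): hands the job in; it is judged then, once.
The state is a dict: "time": time; "joint_positions": joint angles; "joint_vel": joint speeds; "joint_torque": joint torques, N m; "ee_pos": TCP position; "tool_rot": TCP orientation; "wrist_force": force on the tool from outside, world axes, zero at the start; "moment": the same for the moment, N m; "opening": finger opening in m; "gripper_force": force on a finger pad.
Only numpy, scipy, OpenCV 4.12 (cv2) and the standard library are available. Lean on these libraries where they do the work, as an engineer would, in place of code of your own. Each camera call takes 0.05 s, during which the arm holds its last target. There are 200 camera calls.

## Working session

There is one attempt and no reset: what is moved stays moved. The work goes in short steps, Python scripts to look and compute and a tool call to move; the robot and the scene stay as the last step left them, time stands still between calls to the robot, and variables do not carry over. Pictures are saved under pics/ and viewed, at most 14 in all, crops included, and the job is handed in when it is done.

Besides the shell and the picture viewer there is one more tool, called after "Call:" by a JSON object that holds its "method" and its "body". move_arm: Moves the arm, as the interface text tells. Its arguments: {"type":"object","properties":{"steps":{"type":"array"},"fingers":{"type":"number"},"squeeze":{"type":"number"}},"required":["steps"]}

```bash
ls; mkdir -p pics; python3 - <<'E'
from plant import *
import cv2,numpy as np
print(sense())
for n in ["side","top","wrist"]:
    c=get_calibration(n); print(n,{k:np.round(v,4).tolist() if not isinstance(v,(str,)) else v for k,v in c.items()})
    cv2.imwrite(f"pics/{n}0.png",get_image(n))
E
```

```text
pics
{'time': 0.0, 'joint_positions': array([ 1.06137937e+00,  1.24541147e-01,  1.65167182e+00, -1.87796357e-05,
        1.36749684e+00, -8.26410873e-02]), 'joint_vel': array([-2.13218965e-03,  1.20592248e-03,  1.61512006e-03,  1.22073510e-03,
       -1.70536866e-05,  2.60450151e-04]), 'joint_torque': array([ 1.13795293e-03, -4.23622155e+01, -3.65450191e+01, -7.83291307e-05,
        7.24462254e-03,  2.43901923e-06]), 'ee_pos': array([0.26878972, 0.59108957, 0.20323104]), 'tool_rot': array([-0.66516873, -3.06975162,  0.00318877]), 'wrist_force': array([-0.35417288, -0.05007045,  0.00495856]), 'moment': array([-0.00575924, -0.01738546, -0.00475312]), 'gripper_force': 0.0, 'opening': 0.08563632942802203}
side {'mtx': [[612.04, 0.0, 323.1891], [0.0, 612.04, 242.2261], [0.0, 0.0, 1.0]], 'dist': [-0.0636, 0.0, 0.0, 0.0, 0.0], 'world_from_camera': [[0.9981, -0.0489, 0.0373, 0.6086], [0.0584, 0.5615, -0.8254, -1.3477], [0.0194, 0.8261, 0.5633, 0.9737], [0.0, 0.0, 0.0, 1.0]]}
top {'mtx': [[553.4741, 0.0, 318.1985], [0.0, 553.4741, 242.1764], [0.0, 0.0, 1.0]], 'dist': [-0.1341, 0.0, 0.0, 0.0, 0.0], 'world_from_camera': [[-0.0191, 0.9807, -0.1944, 0.2118], [-0.9987, -0.0278, -0.0421, -0.0901], [-0.0467, 0.1933, 0.98, 1.7908], [0.0, 0.0, 0.0, 1.0]]}
wrist {'mtx': [[354.2487, 0.0, 318.2432], [0.0, 354.2487, 235.1655], [0.0, 0.0, 1.0]], 'dist': [-0.0187, 0.0, 0.0, 0.0, 0.0], 'tool_from_camera': [[0.0014, 0.9495, 0.3138, 0.0803], [1.0, -0.0014, -0.0002, 0.0012], [0.0002, 0.3138, -0.9495, -0.1696], [0.0, 0.0, 0.0, 1.0]]}
```

View pics/side0.png

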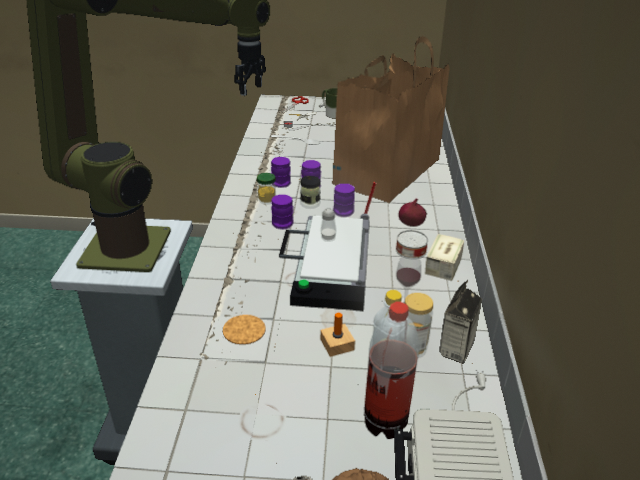

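View pics/top0.png

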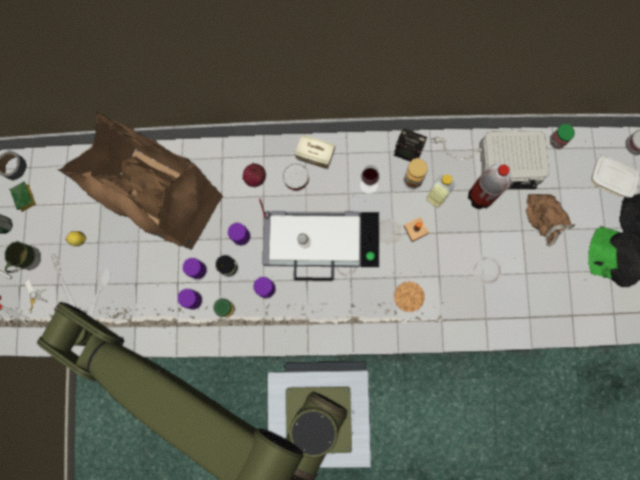

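The side view shows the station around (330,250), shaker (328,222), marker (370,198), probe (338,325), coaster (244,328), green button (304,286) and wine glass (410,268). The mustard jar, with a dark green lid, is at (266,187) and the olive jar, with a black lid, at (311,188). Purple look-alikes are at (281,170), (311,172), (344,198) and (282,210). A possible red tin is at (411,242). In the top view the mustard lid is at (222,307), the olive lid at (226,265) and the metal disc at (295,176). I'll check these in one close crop.

```bash
python3 - <<'E'
import cv2,numpy as np
s=cv2.imread("pics/side0.png");t=cv2.imread("pics/top0.png")
a=cv2.resize(s[140:320,230:460],None,fx=3.2,fy=3.2,interpolation=cv2.INTER_CUBIC)
a=a[:560]
a=cv2.resize(s[150:300,240:450],(420,300),interpolation=cv2.INTER_CUBIC)
a2=cv2.resize(s[215:285,380:460],(342,300),interpolation=cv2.INTER_CUBIC)
b=cv2.resize(t[150:320,170:440],(476,300),interpolation=cv2.INTER_CUBIC)
b2=cv2.resize(t[150:200,270:320],(300,300),interpolation=cv2.INTER_CUBIC)
top=np.hstack([a,a2]);bot=np.hstack([b,b2])
w=max(top.shape[1],bot.shape[1])
f=lambda i:cv2.copyMakeBorder(i,0,0,0,w-i.shape[1],cv2.BORDER_CONSTANT)
cv2.imwrite("pics/crop0.png",np.vstack([f(top),f(bot)]))
E
```

```text
(no output)
```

View pics/crop0.png

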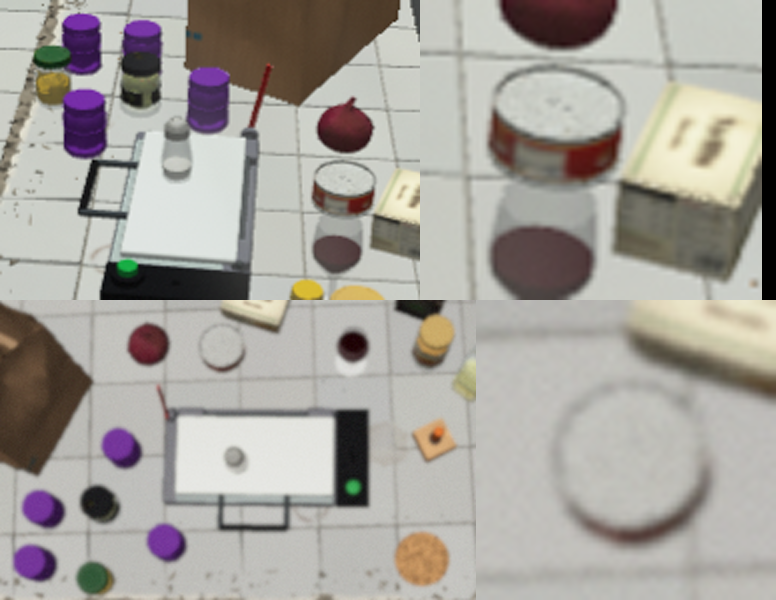

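The close crop shows the mustard jar with its dark green lid and the olive jar with its black lid. Four purple look-alikes stand near them. The can with the red label beside the wine glass is too wide and flat to be the 62x54 tin, and I'll check that by measurement.

```bash
cat > h.py <<'E'
from plant import *
import cv2,numpy as np
from scipy.spatial.transform import Rotation as R
def cam(n,s=None):
    c=get_calibration(n)
    if n!="wrist": T=np.array(c["world_from_camera"])
    else:
        s=s or sense(); W=np.eye(4); W[:3,:3]=R.from_rotvec(s["tool_rot"]).as_matrix(); W[:3,3]=s["ee_pos"]
        T=W@np.array(c["tool_from_camera"])
    return np.array(c["mtx"]),np.array(c["dist"],float),T
def ray(C,uv):
    K,d,T=C; p=cv2.undistortPoints(np.array(uv,float).reshape(-1,1,2),K,d).reshape(-1,2)
    v=np.c_[p[:,0],-p[:,1],-np.ones(len(p))]@T[:3,:3].T
    return T[:3,3],v/np.linalg.norm(v,axis=1)[:,None]
def onz(C,uv,z):
    o,v=ray(C,uv); return o+v*((z-o[2])/v[:,2])[:,None]
def tri(obs):
    A=np.zeros((3,3));b=np.zeros(3)
    for C,uv in obs:
        o,v=ray(C,[uv]); P=np.eye(3)-np.outer(v[0],v[0]); A+=P;b+=P@o
    x=np.linalg.solve(A,b); return x,[np.linalg.norm((np.eye(3)-np.outer(ray(C,[uv])[1][0],ray(C,[uv])[1][0]))@(x-C[2][:3,3])) for C,uv in obs]
def proj(C,P):
    K,d,T=C; q=(np.atleast_2d(P)-T[:3,3])@T[:3,:3]; q=np.c_[q[:,0],-q[:,1],-q[:,2]]
    return cv2.projectPoints(q,np.zeros(3),np.zeros(3),K,d)[0].reshape(-1,2)
def blobs(img,lo,hi,box=None,amin=20):
    m=cv2.inRange(cv2.cvtColor(img,cv2.COLOR_BGR2HSV),np.array(lo),np.array(hi))
    if box: k=np.zeros_like(m);x0,y0,x1,y1=box;k[y0:y1,x0:x1]=1;m=m*k
    n,l,s,c=cv2.connectedComponentsWithStats(m)
    return [(c[i].round(1).tolist(),s[i].tolist()) for i in sorted(range(1,n),key=lambda i:-s[i,4]) if s[i,4]>=amin],m
def snap(n,f=None):
    s=sense(); im=get_image(n)
    if f: cv2.imwrite("pics/"+f,im)
    return im,cam(n,s)
E
python3 - <<'E'
from h import *
s=cv2.imread("pics/side0.png");t=cv2.imread("pics/top0.png")
S,T=cam("side"),cam("top")
for nm,lo,hi,bs,bt in [("button",(45,120,90),(75,255,255),(290,275,320,300),(355,240,385,270)),
 ("orange",(2,180,120),(14,255,255),(325,305,350,345),(400,215,435,240)),
 ("coaster",(5,60,100),(22,220,255),(215,310,275,350),(385,275,430,315)),
 ("marker",(0,120,60),(8,255,255),(355,175,385,225),(250,190,275,225)),
 ("lidgreen",(40,40,20),(90,255,160),(250,165,280,190),(205,290,240,325)),
 ("lidblack",(0,0,0),(180,120,60),(298,175,325,190),(210,250,240,280)),
 ("cap",(0,0,60),(180,40,170),(315,200,340,222),(295,230,312,248))]:
    a,_=blobs(s,lo,hi,bs);b,_=blobs(t,lo,hi,bt)
    print(nm,a[:2],b[:2])
    if a and b: x,r=tri([(S,a[0][0]),(T,b[0][0])]);print("   ",x.round(4),np.round(r,4))
# panel
for C,im,box,nm in [(T,t,(268,208,365,268),"top"),(S,s,(295,205,375,290),"side")]:
    b,m=blobs(im,(0,0,215),(180,30,255),box)
    print(nm,b[:2]); c=max(cv2.findContours(m,0,1)[0],key=cv2.contourArea)
    ap=cv2.approxPolyDP(c,5,True).reshape(-1,2);print(ap.tolist())
    q=cv2.boxPoints(cv2.minAreaRect(c)) if nm=="top" else ap
    print(onz(C,q,.046).round(4).tolist())
q=[(283,176),(308,176),(295.5,164),(295.5,188)]
print("can",onz(T,q,.033).round(3).tolist())
E
```

```text
button [([303.3, 282.5], [299, 280, 10, 6, 51])] [([369.8, 255.5], [366, 252, 9, 8, 57])]
    [ 0.5091 -0.1785  0.0545] [0.0006 0.0006]
orange [] []
coaster [([243.7, 329.1], [223, 315, 43, 29, 1008])] [([408.9, 296.4], [394, 282, 31, 30, 738])]
    [ 0.3806 -0.302   0.0052] [0.0009 0.0009]
marker [([370.4, 195.4], [365, 182, 11, 31, 89])] []
lidgreen [([265.4, 178.1], [257, 173, 18, 12, 181])] [([222.0, 307.0], [214, 299, 17, 18, 233])]
    [0.3534 0.2878 0.0832] [0.0006 0.0006]
lidblack [([310.0, 181.5], [301, 176, 19, 12, 198])] [([225.5, 264.6], [217, 256, 20, 18, 257])]
    [0.4888 0.2784 0.0829] [0.0022 0.0022]
cap [([328.3, 216.1], [322, 209, 16, 13, 130])] [([303.2, 239.1], [298, 234, 11, 11, 91])]
    [0.5564 0.0284 0.1185] [0.0019 0.0019]
top [([314.7, 237.7], [270, 217, 88, 43, 3477])]
[[272, 217], [271, 258], [357, 258], [355, 217]]
[[0.6461, 0.1407, 0.046], [0.6374, -0.1424, 0.046], [0.4997, -0.1379, 0.046], [0.5072, 0.141, 0.046]]
side [([333.5, 250.2], [301, 215, 61, 64, 2829])]
[[313, 216], [301, 274], [356, 278], [361, 219], [336, 217], [336, 238], [325, 242], [320, 216]]
[[0.5102, 0.1427, 0.046], [0.5001, -0.1337, 0.046], [0.6376, -0.1386, 0.046], [0.648, 0.1388, 0.046], [0.5763, 0.1432, 0.046], [0.5807, 0.0352, 0.046], [0.5519, 0.0133, 0.046], [0.5302, 0.1445, 0.046]]
can [[0.789, 0.099, 0.033], [0.786, 0.015, 0.033], [0.83, 0.056, 0.033], [0.746, 0.057, 0.033]]
```

The can measures 84 mm across, so it isn't a tin, and no tins are present. The station is at P≈(.560, .000) with yaw ≈ -1.9°. Next I move to a view pose over the station.

Call:
{"method": "move_arm", "body": {"steps": [[0,0,-0.03,0,0,-8.2],[0,0,-0.03,0,0,-8.2],[0,0,-0.03,0,0,-8.1],[-0.015,-0.055,-0.01,0,0,0],[-0.015,-0.055,-0.01,0,0,0]], "fingers": 0.6}}

```text
time: 0.78
ee_pos: [0.2993, 0.4807, 0.3146]
tool_rot: [-0.004, 3.141, -0.001]
wrist_force: [0.5, -0.5, -0.9]
opening: 0.0685
gripper_force: 0.0
```

Call:
{"method": "move_arm", "body": {"steps": [[-0.015,-0.055,-0.01,0,0,0],[-0.015,-0.055,-0.01,0,0,0],[-0.015,-0.055,-0.01,0,0,0],[-0.015,-0.055,-0.01,0,0,0],[-0.015,-0.055,-0.01,0,0,0]]}}

```text
time: 1.4
ee_pos: [0.3743, 0.205, 0.3646]
tool_rot: [-0.002, 3.141, -0.0]
wrist_force: [0.2, 0.1, -0.5]
opening: 0.0681
gripper_force: 0.0
```

Call:
{"method": "move_arm", "body": {"steps": [[-0.015,-0.055,0,0,0,0],[-0.015,-0.055,0,0,0,0],[-0.01,-0.055,0,0,0,0],[0,-0.04,0,0,0,0],[0,0,0,0,0,0]]}}

```text
time: 2.02
ee_pos: [0.4144, -0.0002, 0.3641]
tool_rot: [-0.007, -3.141, 0.0]
wrist_force: [-0.5, 0.8, -0.4]
opening: 0.0684
gripper_force: 0.0
```

```bash
python3 - <<'E'
from h import *
im,C=snap("wrist","w1.png"); np.save("w1C.npy",C[2]); snap("top","top1.png")
E
```

```text
(no output)
```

View pics/w1.png

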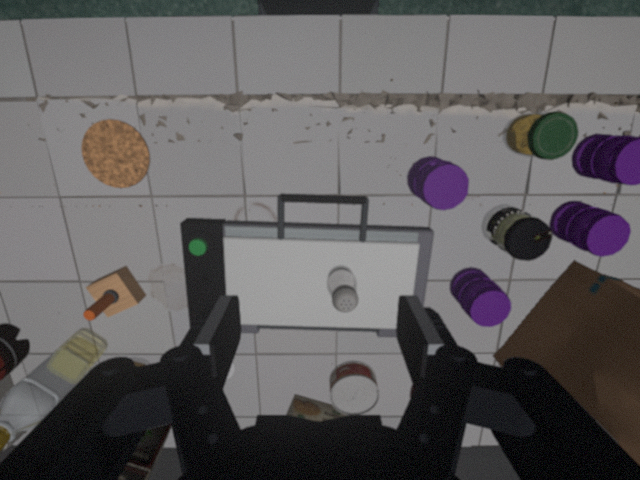

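The wrist view shows everything. The bar is at (322,200), button (197,247), coaster (116,153), probe (101,304) and shaker cap (345,297). The olive lid is at (526,237) and the mustard lid at (552,135), with purple look-alikes near both. Next I measure from this view and combine it with the fixed views.

```bash
python3 - <<'E'
from h import *
s=cv2.imread("pics/side0.png");t=cv2.imread("pics/top0.png");w=cv2.imread("pics/w1.png")
S,T=cam("side"),cam("top");W=cam("wrist");W=(W[0],W[1],np.load("w1C.npy"))
def c(im,lo,hi,b,nm=""):
    r,_=blobs(im,lo,hi,b,8); print(nm,r[:2]); return r[0][0]
for nm,lo,hi,bs,bt,bw in [("button",(45,120,60),(75,255,255),(290,275,320,300),(355,240,385,270),(180,230,215,265)),
 ("orange",(4,170,100),(14,255,255),(325,305,350,345),(400,215,435,240),(80,280,122,322)),
 ("coaster",(5,60,90),(22,220,255),(215,310,275,350),(385,275,430,315),(70,110,160,200)),
 ("lidgreen",(40,40,20),(90,255,160),(250,165,280,190),(205,290,240,325),(520,100,590,170)),
 ("lidblack",(0,0,0),(180,120,60),(298,175,325,190),(210,250,240,280),(500,212,556,262)),
 ("cap",(0,0,60),(180,40,150),(315,200,340,222),(295,230,312,248),(328,282,362,314))]:
    try:
        a,b,d=c(s,lo,hi,bs,nm),c(t,lo,hi,bt),c(w,lo,hi,bw)
        for o in ([(S,a),(T,b),(W,d)],[(S,a),(W,d)]): x,r=tri(o);print("   ",x.round(4),np.round(r,4))
    except IndexError: print("miss")
# bar & panel edges in wrist
g=cv2.cvtColor(w,cv2.COLOR_BGR2GRAY)
b,m=blobs(w,(0,0,0),(180,255,60),(270,190,380,240)); print("bar",b[:3])
for u in (290,322,355):
    col=np.where(m[190:220,u]>0)[0]+190; print(u,col.min(),col.max(), onz(W,[(u,(col.min()+col.max())/2)],.040).round(4))
for u in (240,300,380,410): print(u,[int(x) for x in g[222:260,u]])
b,m=blobs(s,(0,120,50),(10,255,255),(355,175,385,225)); ys,xs=np.nonzero(m); l=cv2.fitLine(np.c_[xs,ys].astype(np.float32),cv2.DIST_L2,0,.01,.01).ravel();print("marker",l,ys.min(),ys.max())
yaw=-.033;P=np.array([.560,.0005,.03]);ex=np.array([np.cos(yaw),np.sin(yaw),0]);ey=np.array([-ex[1],ex[0],0]);H=P+.09*ex+.01*np.array([0,0,1])
q=[]
for v in (ys.min(),ys.max()):
    uv=[l[2]+(v-l[3])*l[0]/l[1],v]; o,d=ray(S,[uv]);d=d[0]; k=((H+.165*ey-o)@ey)/(d@ey);p=o+k*d-H; q.append(p);print("pt",p@ex,p[2],np.arctan2(p[2],-(p@ex)))
e=q[0]-q[1];print("dir angle",np.arctan2(e[2],-(e@ex)))
E
```

```text
button [([303.1, 283.5], [298, 280, 11, 9, 74])]
 [([369.9, 255.5], [366, 251, 9, 10, 72])]
 [([197.1, 247.2], [189, 239, 18, 17, 206])]
    [ 0.51   -0.1775  0.0508] [0.0009 0.0019 0.0025]
    [ 0.5104 -0.1762  0.0505] [0.0015 0.0015]
orange [([337.6, 323.8], [334, 313, 8, 21, 124])]
 [([417.9, 225.1], [415, 223, 6, 5, 22])]
 [([89.0, 314.6], [85, 310, 10, 9, 59])]
    [ 0.6016 -0.3373  0.0745] [0.0047 0.0046 0.007 ]
    [ 0.6035 -0.3408  0.0754] [0.0051 0.0051]
coaster [([243.7, 329.1], [223, 315, 43, 29, 1008])]
 [([408.9, 296.4], [394, 282, 31, 30, 738])]
 [([115.1, 153.2], [82, 119, 68, 69, 3581])]
    [ 0.3808 -0.3006  0.0031] [0.0008 0.002  0.0016]
    [ 0.3811 -0.2992  0.0029] [0.0003 0.0003]
lidgreen [([265.4, 178.1], [257, 173, 18, 12, 181])]
 [([222.0, 307.0], [214, 299, 17, 18, 233])]
 [([552.6, 135.2], [528, 112, 50, 47, 1766])]
    [0.3535 0.2887 0.0835] [0.0007 0.0012 0.0015]
    [0.3537 0.2917 0.0813] [0.0003 0.0003]
lidblack [([310.0, 181.5], [301, 176, 19, 12, 198])]
 [([225.5, 264.6], [217, 256, 20, 18, 257])]
 [([527.0, 238.1], [503, 217, 53, 43, 1570]), ([503.6, 
[... 883 characters left out ...]
 156, 161, 158, 157, 161, 156, 160, 158, 162, 161, 159, 159, 158, 160, 157, 159, 158, 159]
380 [141, 134, 121, 88, 63, 51, 62, 80, 85, 109, 124, 122, 123, 124, 119, 126, 125, 127, 112, 110, 123, 144, 154, 162, 162, 159, 160, 159, 160, 161, 162, 160, 158, 158, 162, 163, 159, 160]
410 [136, 137, 135, 120, 88, 57, 52, 59, 73, 88, 105, 120, 123, 121, 122, 124, 122, 125, 123, 115, 108, 125, 144, 153, 156, 160, 163, 163, 161, 163, 161, 163, 159, 158, 163, 161, 158, 161]
marker [ 2.8788802e-01 -9.5766407e-01  3.7050000e+02  1.9466327e+02] 181 212
pt 0.024276538878512218 0.11840077586668954 1.7730304230762226
pt 0.004221950227527357 0.01573402734189725 1.8329532717635177
dir angle 1.7637039946941324
```

Call:
{"method": "move_arm", "body": {"steps": [[-0.0284,0.0062,0.03,0,0,0],[-0.0284,0.0062,0.03,0,0,0],[-0.0284,0.0062,0.03,0,0,0],[-0.0284,0.0062,0.03,0,0,0],[-0.0284,0.0062,0.03,0,0,0]]}}

```text
time: 2.75
ee_pos: [0.5573, 0.0352, 0.2135]
tool_rot: [-0.006, 3.142, 0.0]
wrist_force: [-0.0, 0.7, 0.3]
opening: 0.0683
gripper_force: 0.0
```

Call:
{"method": "move_arm", "body": {"steps": [[0,0,0.035,0,0,0],[0,0,0.035,0,0,0],[0,0,0.033,0,0,0],[0,0,0.03,0,0,0],[0,0,0,0,0,0]]}}

```text
time: 3.38
ee_pos: [0.554, 0.0347, 0.0785]
tool_rot: [0.005, -3.135, -0.001]
wrist_force: [0.2, -0.2, -0.5]
opening: 0.0681
gripper_force: 0.0
```

Call:
{"method": "move_arm", "body": {"steps": [[0,0,0,0,0,0],[0,0,0,0,0,0],[0,0,0,0,0,0],[0,0,0,0,0,0],[0,0,0,0,0,0]], "fingers": -1, "squeeze": 30}}

```text
time: 4.0
ee_pos: [0.5581, 0.033, 0.0838]
tool_rot: [-0.001, 3.138, 0.001]
wrist_force: [0.4, 1.5, 6.7]
opening: 0.0322
gripper_force: 30.4
```

Call:
{"method": "move_arm", "body": {"steps": [[0,0,-0.01,0,0,0],[0,0,-0.02,0,0,0],[0,0,-0.03,0,0,0],[0,0,-0.03,0,0,0],[0,0,0,0,0,0]]}}

```text
time: 4.62
ee_pos: [0.5587, 0.0328, 0.1757]
tool_rot: [-0.001, 3.134, -0.001]
wrist_force: [-0.1, -0.3, -1.8]
opening: 0.0321
gripper_force: 30.0
```

```bash
python3 - <<'E'
from h import *
im,C=snap("side","s2.png"); w,_=snap("wrist")
s=sense();print(s["opening"],s["gripper_force"],s["wrist_force"],s["moment"])
cv2.imwrite("pics/c2.png",np.hstack([cv2.resize(im[130:280,260:410],(500,500),interpolation=cv2.INTER_CUBIC),cv2.resize(w[220:420,260:380],(300,500))]))
E
```

```text
0.03192556559026344 29.985243435949087 [-0.75019701 -0.63646546 -2.33932289] [ 0.06858147 -0.01596764  0.02232904]
```

View pics/c2.png

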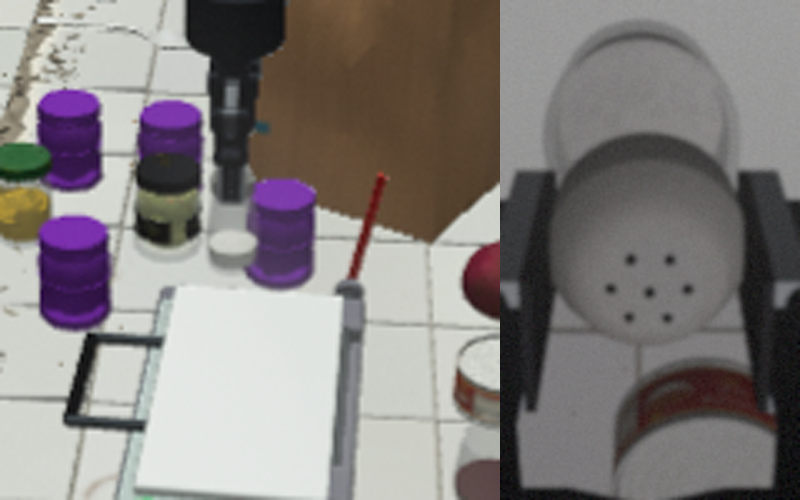

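Gripped at the shoulder and hanging upright. Now to the coaster.

Call:
{"method": "move_arm", "body": {"steps": [[0.0178,-0.0334,0,0,0,0],[0.0254,-0.048,0,0,0,0],[0.0254,-0.048,0,0,0,0],[0.0254,-0.048,0,0,0,0],[0.0254,-0.048,0,0,0,0]]}}

```text
time: 5.35
ee_pos: [0.4353, -0.1933, 0.1694]
tool_rot: [0.002, -3.139, -0.002]
wrist_force: [0.6, 0.1, -1.3]
opening: 0.032
gripper_force: 30.1
```

Call:
{"method": "move_arm", "body": {"steps": [[0.0254,-0.048,0,0,0,0],[0.0232,-0.0416,0,0,0,0],[0.01,-0.0184,0.03,0,0,0],[0,0,0.04,0,0,0],[0,0,0.03,0,0,0]]}}

```text
time: 5.98
ee_pos: [0.3768, -0.2994, 0.0678]
tool_rot: [-0.001, -3.138, -0.006]
wrist_force: [-0.6, 0.3, -0.5]
opening: 0.0317
gripper_force: 30.1
```

Call:
{"method": "move_arm", "body": {"steps": [[0,0,0.015,0,0,0],[0,0,0.006,0,0,0],[0,0,0.0,0,0,0],[0,0,0,0,0,0],[0,0,0,0,0,0]]}}

```text
time: 6.6
ee_pos: [0.3795, -0.3012, 0.0516]
tool_rot: [-0.001, 3.14, -0.002]
wrist_force: [0.7, -0.1, -0.2]
opening: 0.0318
gripper_force: 30.1
```

Call:
{"method": "move_arm", "body": {"steps": [[0,0,0.003,0,0,0],[0,0,0.003,0,0,0],[0,0,0.0,0,0,0],[0,0,0,0,0,0],[0,0,0,0,0,0]]}}

```text
time: 7.22
ee_pos: [0.3788, -0.3007, 0.0446]
tool_rot: [-0.001, 3.142, -0.0]
wrist_force: [-0.7, -0.2, -1.7]
opening: 0.0321
gripper_force: 30.1
```

```bash
python3 - <<'E'
from h import *
im,C=snap("side","s3.png"); s=sense(); print(s["ee_pos"],s["wrist_force"])
w,_=snap("wrist")
cv2.imwrite("pics/c3.png",np.hstack([cv2.resize(im[270:360,200:290],(400,400),interpolation=cv2.INTER_CUBIC),cv2.resize(w[180:420,220:460],(400,400))]))
E
```

```text
[ 0.37887059 -0.30068104  0.0445995 ] [-0.07336555  0.38596525 -1.30702887]
```

View pics/c3.png

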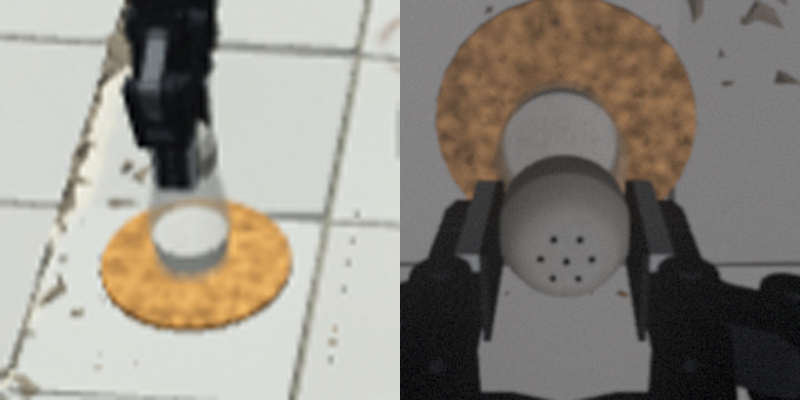

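The shaker is centred over the coaster and just above it, so I lower it gently until contact.

Call:
{"method": "move_arm", "body": {"steps": [[0,0,0.0015,0,0,0],[0,0,0.0015,0,0,0],[0,0,0.0,0,0,0],[0,0,0,0,0,0],[0,0,0,0,0,0]]}}

```text
time: 7.95
ee_pos: [0.3795, -0.3009, 0.0429]
tool_rot: [-0.001, 3.141, -0.0]
wrist_force: [-1.1, 2.0, 6.3]
opening: 0.0319
gripper_force: 30.7
```

Call:
{"method": "move_arm", "body": {"steps": [[0,0,0.0015,0,0,0],[0,0,0.0015,0,0,0],[0,0,0.0,0,0,0],[0,0,0,0,0,0],[0,0,0,0,0,0]]}}

```text
time: 8.57
ee_pos: [0.3809, -0.3015, 0.0429]
tool_rot: [-0.001, 3.138, -0.001]
wrist_force: [-3.3, 7.3, 20.7]
opening: 0.0318
gripper_force: 31.8
```

Call:
{"method": "move_arm", "body": {"steps": [[0,0,-0.0015,0,0,0],[0,0,-0.0015,0,0,0],[0,0,0.0,0,0,0],[0,0,0,0,0,0],[0,0,0,0,0,0]]}}

```text
time: 9.2
ee_pos: [0.3796, -0.3011, 0.0429]
tool_rot: [-0.001, 3.14, -0.001]
wrist_force: [-2.2, 2.9, 8.3]
opening: 0.0319
gripper_force: 30.8
```

Call:
{"method": "move_arm", "body": {"steps": [[0,0,0,0,0,0],[0,0,0,0,0,0],[0,0,0.0,0,0,0],[0,0,0,0,0,0],[0,0,0,0,0,0]], "fingers": 0.7}}

```text
time: 9.82
ee_pos: [0.3788, -0.3006, 0.0414]
tool_rot: [0.001, -3.142, -0.0]
wrist_force: [-1.0, -0.2, 0.6]
opening: 0.0727
gripper_force: 0.0
```

Call:
{"method": "move_arm", "body": {"steps": [[0,0,-0.02,0,0,0],[0,0,-0.03,0,0,0],[0,0,-0.04,0,0,0],[0,0,-0.05,0,0,0],[0,0,-0.04,0,0,0]]}}

```text
time: 10.45
ee_pos: [0.379, -0.3008, 0.2237]
tool_rot: [-0.001, 3.14, -0.002]
wrist_force: [-1.1, -0.3, -0.6]
opening: 0.0727
gripper_force: 0.0
```

Call:
{"method": "move_arm", "body": {"steps": [[-0.012,0.061,0,0,0,0],[-0.012,0.061,0,0,0,0],[-0.012,0.061,0,0,0,0],[-0.012,0.061,0,0,0,0],[-0.012,0.061,0,0,0,0]], "fingers": 0.0}}

```text
time: 11.08
ee_pos: [0.4386, 0.0063, 0.2218]
tool_rot: [-0.001, 3.14, -0.0]
wrist_force: [0.6, -0.5, -0.4]
opening: 0.0425
gripper_force: 0.0
```

Call:
{"method": "move_arm", "body": {"steps": [[0,0,0,0,0,10.2],[0,0,0,0,0,10.2],[0,0,0,0,0,10.2],[0,0,0,0,0,10.2],[0,0,0,0,0,10.2]]}}

```text
time: 11.7
ee_pos: [0.4385, 0.0045, 0.2215]
tool_rot: [-1.359, -2.832, 0.0]
wrist_force: [-0.1, -0.3, 0.4]
opening: 0.043
gripper_force: 0.0
```

Call:
{"method": "move_arm", "body": {"steps": [[0,0,0,0,0,10.2],[0,0,0,0,0,10.2],[0,0,0,0,0,10.2],[0,0,0,0,0,10.3],[0,0,0,0,0,0]]}}

```text
time: 12.32
ee_pos: [0.4385, 0.0044, 0.2215]
tool_rot: [-2.255, -2.188, 0.0]
wrist_force: [-0.3, -0.5, -0.1]
opening: 0.0427
gripper_force: 0.0
```

```bash
python3 - <<'E'
from h import *
im,C=snap("side","s4.png"); s=sense(); print(s)
w,W=snap("wrist","w4.png");np.save("w4C.npy",W[2])
cv2.imwrite("pics/c4.png",np.hstack([cv2.resize(im[270:360,200:290],(240,240),interpolation=cv2.INTER_CUBIC),cv2.resize(w,(560,420))[:240],])); cv2.imwrite("pics/c4b.png",cv2.resize(w,(560,420)))
E
```

```text
{'time': 12.375, 'joint_positions': array([-1.12459515e-01, -3.79351005e-01,  2.07708685e+00, -2.83459970e-06,
        1.44396701e+00, -8.31309351e-02]), 'joint_vel': array([-0.0013093 , -0.00083982,  0.00148422,  0.0008063 , -0.00151969,
       -0.0008975 ]), 'joint_torque': array([ 1.83293982e-04, -1.99207968e+01, -3.72475684e+01,  4.65173184e-05,
        2.42808592e-04,  8.61535245e-02]), 'ee_pos': array([0.43849986, 0.00441745, 0.22146007]), 'tool_rot': array([-2.25371711e+00, -2.18857024e+00,  1.13280000e-04]), 'wrist_force': array([-0.67998604, -0.17723405,  0.08152615]), 'moment': array([ 0.02387208,  0.02696995, -0.03545142]), 'gripper_force': 0.0, 'opening': 0.04279180638174608}
```

View pics/c4.png

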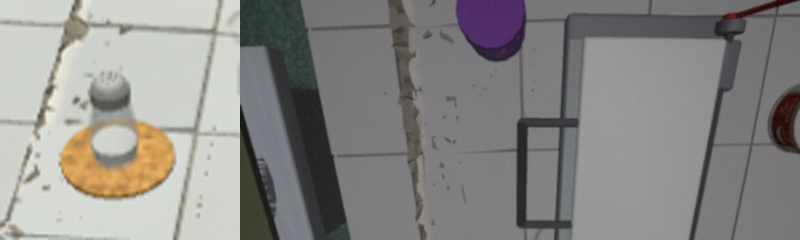

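The shaker stands on the coaster. The bar shows at full-image column ~322, rows 140–255. Now I refine the bar's pose.

```bash
python3 - <<'E'
from h import *
w=cv2.imread("pics/w4.png");W=cam("wrist");W=(W[0],W[1],np.load("w4C.npy"))
g=cv2.cvtColor(w,cv2.COLOR_BGR2GRAY)
b,m=blobs(w,(0,0,0),(180,255,60),(305,130,395,270));print(b[:2])
pts=[]
for v in (150,170,190,210,230,250):
    c=np.where(m[v,305:345]>0)[0]+305; p=onz(W,[(c.mean(),v)],.041)[0]; pts.append(p); print(v,c.min(),c.max(),p.round(4))
b0=b[0][1]; print(onz(W,[(322,b0[1]),(322,b0[1]+b0[3])],.04).round(4))
E
```

```text
[([328.3, 187.7], [317, 130, 68, 130, 1527]), ([364.8, 245.7], [358, 225, 20, 32, 84])]
150 317 327 [0.4444 0.0567 0.041 ]
170 317 327 [0.4439 0.0375 0.041 ]
190 317 326 [0.4429 0.0177 0.041 ]
210 317 326 [ 0.4424 -0.0029  0.041 ]
230 317 326 [ 0.4419 -0.0242  0.041 ]
250 317 326 [ 0.4413 -0.0463  0.041 ]
[[ 0.4449  0.0752  0.04  ]
 [ 0.4416 -0.0581  0.04  ]]
```

Call:
{"method": "move_arm", "body": {"steps": [[0,0.004,0.05,0,0,0],[0,0,0.05,0,0,0],[0,0,0.05,0,0,0],[0,0,0.035,0,0,0],[0,0,0.016,0,0,0]]}}

```text
time: 13.05
ee_pos: [0.441, 0.0044, 0.0183]
tool_rot: [-2.253, -2.185, 0.004]
wrist_force: [0.2, 0.2, 0.7]
opening: 0.0425
gripper_force: 0.0
```

Call:
{"method": "move_arm", "body": {"steps": [[0,0,0,0,0,0],[0,0,0,0,0,0],[0,0,0.0,0,0,0],[0,0,0,0,0,0],[0,0,0,0,0,0]], "fingers": -1, "squeeze": 40}}

```text
time: 13.68
ee_pos: [0.4429, 0.0043, 0.021]
tool_rot: [2.256, 2.185, 0.001]
wrist_force: [0.3, 0.2, 0.2]
opening: 0.0003
gripper_force: 0.0
```

```bash
python3 - <<'E'
from h import *
im,C=snap("side","s5.png"); w,W=snap("wrist","w5.png");np.save("w5C.npy",W[2])
print(proj(C,[[.4428,.005,.04],sense()["ee_pos"]]),proj(W,[[.4428,.005,.04],sense()["ee_pos"]]))
cv2.imwrite("pics/c5.png",np.hstack([cv2.resize(im[200:300,260:360],(400,400),interpolation=cv2.INTER_CUBIC),cv2.resize(w[100:420,160:480],(400,400))]))
E
```

```text
[[284.34689565 243.59380612]
 [284.3823917  249.6124868 ]] [[316.61724443 297.34151659]
 [316.53017303 281.04708177]]
```

View pics/c5.png

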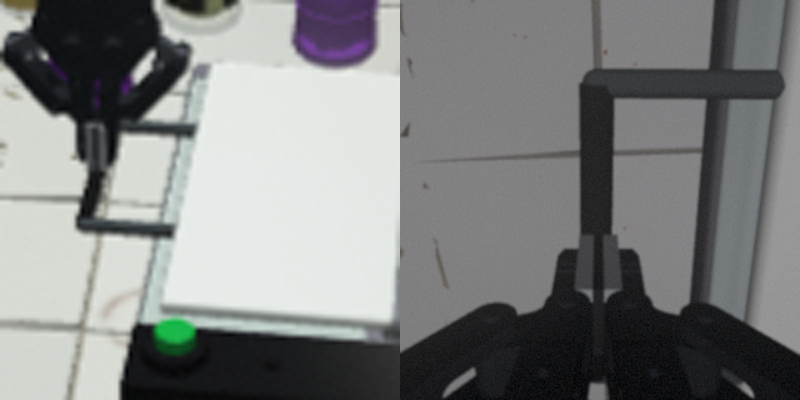

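The shut fingers missed the bar (opening is 0), so I'll check how far the finger tips really reach relative to the TCP in this image.

```bash
python3 - <<'E'
from h import *
w=cv2.imread("pics/w5.png");W=cam("wrist")
tfc=np.array(get_calibration("wrist")["tool_from_camera"]);C=(W[0],W[1],tfc)
for x in (0.011,0,-.011):
  print(x,[(d,proj(C,[[x,0,-d]])[0].round(0).tolist()) for d in (0,.01,.02,.03,.04,.06)])
g=cv2.cvtColor(w,cv2.COLOR_BGR2GRAY); print(g[270:340:4,296:340:3])
cv2.imwrite("pics/c5b.png",cv2.resize(cv2.convertScaleAbs(w[250:430,220:420],alpha=2.2),(660,594),interpolation=cv2.INTER_CUBIC))
E
```

```text
0.011 [(0, [317.0, 262.0]), (0.01, [317.0, 270.0]), (0.02, [317.0, 278.0]), (0.03, [316.0, 288.0]), (0.04, [316.0, 299.0]), (0.06, [316.0, 327.0])]
0 [(0, [317.0, 281.0]), (0.01, [317.0, 290.0]), (0.02, [317.0, 300.0]), (0.03, [316.0, 310.0]), (0.04, [316.0, 323.0]), (0.06, [316.0, 353.0])]
-0.011 [(0, [317.0, 300.0]), (0.01, [317.0, 309.0]), (0.02, [317.0, 320.0]), (0.03, [316.0, 332.0]), (0.04, [316.0, 345.0]), (0.06, [316.0, 377.0])]
[[129 129 128  37  40  39  35  28  36  37  36  75 134 131 132]
 [130 129 130  37  35  35  39  31  37  40  30  77 135 129 132]
 [132 126 126  42  39  38  39  33  28  35  39  70 133 129 130]
 [128 130 124  38  41  32  40  37  35  31  26  91 131 133 119]
 [130 132 126  49  38  42  32  37  33  37  33  88 130 135 132]
 [132 128 117  70  69  73  57  30  38  60  68  69  68 131 131]
 [125 129 113  66  64  70  57  33  30  68  62  70  67 122 129]
 [104 108  88  66  69  69  58  36  33  62  68  70  64  95 108]
 [ 29  37  51  69  68  67  61  32  32  67  71  66  65  48  32]
 [ 25  30  62  73  66  65  57  34  31  60  64  68  65  55  27]
 [ 39  44  61  67  63  68  53  25  31  58  67  67  67  58  32]
 [ 29  34  65  70  69  68  44  27  21  54  69  65  69  60  31]
 [ 34  37  67  69  66  67  46  30  27  53  63  70  67  65  33]
 [ 30  39  67  63  64  63  46  25  19  53  69  69  70  69  31]
 [ 33  43  67  65  67  63  46  28  24  51  63  62  61  62  36]
 [ 25  48  68  75  67  78  41  19  19  51  69  71  69  68  35]
 [ 34  24  31  51 107 128  72  32  28  88 119  92  49  30  28]
 [ 27  23  24  24  25  83  72  35  37  85  70  18  22  26  30]]
```

View pics/c5b.png

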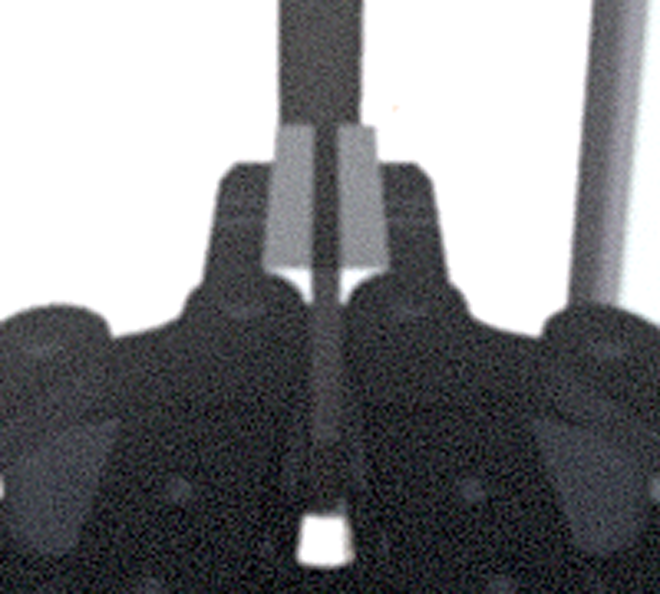

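Call:
{"method": "move_arm", "body": {"steps": [[0,0,0.0015,0,0,0],[0,0,0,0,0,0],[0,0,0.0,0,0,0],[0,0,0,0,0,0],[0,0,0,0,0,0]]}}

```text
time: 14.4
ee_pos: [0.4427, 0.0043, 0.0191]
tool_rot: [2.257, 2.185, 0.0]
wrist_force: [0.5, 0.4, 2.1]
opening: -0.0001
gripper_force: 1.2
```

Call:
{"method": "move_arm", "body": {"steps": [[0,0,0.0015,0,0,0],[0,0,0.001,0,0,0],[0,0,0.0,0,0,0],[0,0,0,0,0,0],[0,0,0,0,0,0]]}}

```text
time: 15.02
ee_pos: [0.4429, 0.0043, 0.0188]
tool_rot: [-2.256, -2.185, 0.001]
wrist_force: [-8.2, 0.9, 18.5]
opening: -0.0003
gripper_force: 9.1
```

Contact came at TCP z .0195, so the shut tips sit about 26 mm short of the reported TCP. The effective grasp point is therefore about 45 mm behind it. I correct for this and regrip.

Call:
{"method": "move_arm", "body": {"steps": [[0,0,-0.01,0,0,0],[0,0,-0.015,0,0,0],[0,0,-0.02,0,0,0],[0,0,0,0,0,0],[0,0,0,0,0,0]]}}

```text
time: 15.65
ee_pos: [0.4422, 0.0043, 0.0611]
tool_rot: [-2.257, -2.185, 0.0]
wrist_force: [0.2, 0.8, 0.5]
opening: -0.0001
gripper_force: 0.0
```

Call:
{"method": "move_arm", "body": {"steps": [[0,0,0,0,0,0],[0,0,0,0,0,0],[0,0,0,0,0,0],[0,0,0,0,0,0],[0,0,0,0,0,0]], "fingers": 0.0}}

```text
time: 16.27
ee_pos: [0.4425, 0.0043, 0.0615]
tool_rot: [-2.257, -2.185, 0.0]
wrist_force: [-0.1, -0.6, 0.2]
opening: 0.043
gripper_force: 0.0
```

```bash
python3 - <<'E'
import plant
print([k for k in dir(plant) if not k.startswith("_")], getattr(plant,"grasp_offset",None))
E
```

```text
['Unreachable', 'get_calibration', 'get_image', 'grasp_offset', 'job_done', 'sense'] -0.0187
```

Call:
{"method": "move_arm", "body": {"steps": [[0,0,0.02,0,0,0],[0,0,0.02,0,0,0],[0,0,0.02,0,0,0],[0,0,0.0075,0,0,0],[0,0,0,0,0,0]]}}

```text
time: 16.9
ee_pos: [0.4423, 0.0043, -0.0062]
tool_rot: [-2.257, -2.185, 0.001]
wrist_force: [-0.1, -0.0, -0.7]
opening: 0.0425
gripper_force: 0.0
```

Call:
{"method": "move_arm", "body": {"steps": [[0,0,0,0,0,0],[0,0,0,0,0,0],[0,0,0,0,0,0],[0,0,0,0,0,0],[0,0,0,0,0,0]], "fingers": -1, "squeeze": 40}}

```text
time: 17.52
ee_pos: [0.4418, 0.0043, -0.005]
tool_rot: [-2.256, -2.184, 0.003]
wrist_force: [-6.2, 0.2, 7.2]
opening: 0.0101
gripper_force: 39.0
```

Call:
{"method": "move_arm", "body": {"steps": [[0,0.001,-0.021,0,0,0],[0,0.0031,-0.0208,0,0,0],[0,0.0052,-0.0203,0,0,0],[0,0,0,0,0,0],[0,0,0,0,0,0]]}}

```text
time: 18.15
ee_pos: [0.4505, 0.0039, 0.0566]
tool_rot: [-2.255, -2.184, 0.004]
wrist_force: [-6.8, 0.1, 4.3]
opening: 0.0107
gripper_force: 40.3
```

```bash
python3 - <<'E'
from h import *
im,C=snap("side","s6.png")
cv2.imwrite("pics/c6.png",cv2.resize(im[170:310,250:400],(600,560),interpolation=cv2.INTER_CUBIC))
E
```

```text
(no output)
```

View pics/c6.png

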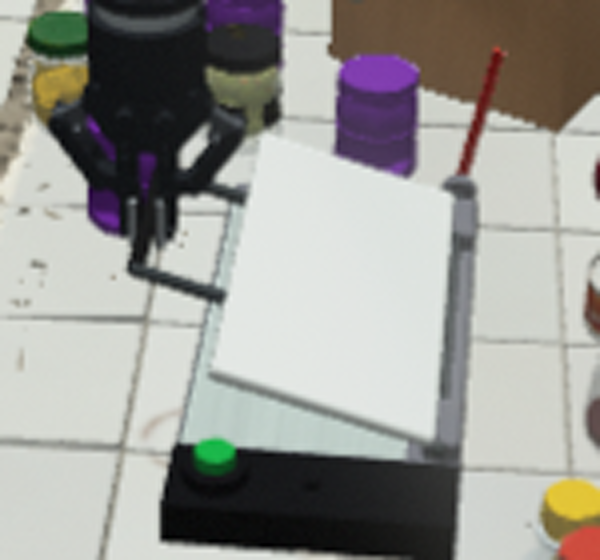

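The screen is rising with the bar held in the fingers. I continue along the arc.

Call:
{"method": "move_arm", "body": {"steps": [[0,0.0072,-0.0197,0,0,0],[0,0.0091,-0.0189,0,0,0],[0,0.011,-0.0179,0,0,0],[0,0.0127,-0.0167,0,0,0],[0,0.0143,-0.0154,0,0,0]]}}

```text
time: 18.82
ee_pos: [0.4995, 0.002, 0.1442]
tool_rot: [-2.247, -2.177, 0.022]
wrist_force: [-24.5, -1.9, 11.8]
opening: 0.0101
gripper_force: 39.8
```

Call:
{"method": "move_arm", "body": {"steps": [[0,0.0158,-0.0138,0,0,0],[0,0.0171,-0.0122,0,0,0],[0,0.0182,-0.0104,0,0,0],[0,0.0192,-0.0086,0,0,0],[0,0,0,0,0,0]]}}

```text
time: 19.45
ee_pos: [0.5786, -0.001, 0.1955]
tool_rot: [2.254, 2.181, 0.003]
wrist_force: [-5.0, -2.0, 13.9]
opening: 0.0102
gripper_force: 41.5
```

Call:
{"method": "move_arm", "body": {"steps": [[0,0.0199,-0.0066,0,0,0],[0,0.0205,-0.0046,0,0,0],[0,0.0208,-0.0025,0,0,0],[0,0,0,0,0,0],[0,0,0,0,0,0]]}}

```text
time: 20.08
ee_pos: [0.6405, -0.0032, 0.2076]
tool_rot: [2.252, 2.18, 0.007]
wrist_force: [2.6, -2.7, 5.4]
opening: 0.0109
gripper_force: 41.5
```

```bash
python3 - <<'E'
from h import *
im,C=snap("side","s7.png"); s=sense();print(s["ee_pos"],s["wrist_force"])
cv2.imwrite("pics/c7.png",cv2.resize(im[130:310,270:420],(600,600)[:2] if 0 else (500,600),interpolation=cv2.INTER_CUBIC))
E
```

```text
[ 0.64048629 -0.00318817  0.20765498] [ 2.13365664 -3.10709646  5.60914107]
```

View pics/c7.png

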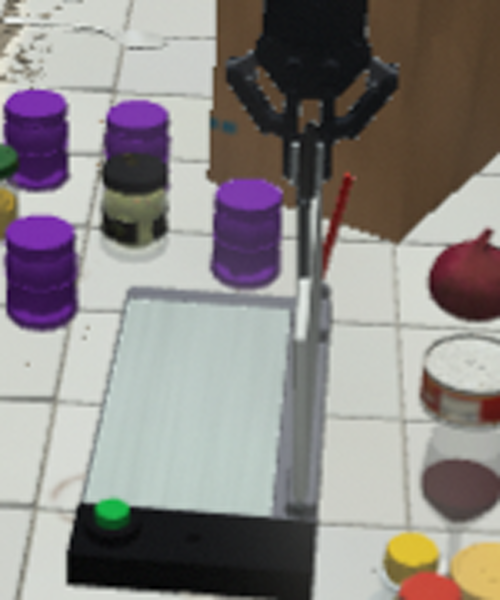

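The screen is near upright and the red marker leans farther back. Now I measure the marker angle more precisely and check the method against the screen's own edge.

```bash
python3 - <<'E'
from h import *
S=cam("side"); yaw=-.031;P=np.array([.5622,.001,.03]);ex=np.array([np.cos(yaw),np.sin(yaw),0]);ey=np.array([-ex[1],ex[0],0]);H=P+.09*ex+np.array([0,0,.01])
def pl(uv,yl):
    o,d=ray(S,[uv]);d=d[0];p=o+d*(((H+yl*ey-o)@ey)/(d@ey))-H;return p@ex,p[2]
for f in ("side0","s2","s4","s7"):
    im=cv2.imread(f"pics/{f}.png").astype(float)
    red=np.clip(im[...,2]-np.maximum(im[...,0],im[...,1])-25,0,None)
    pts=[]
    for v in range(176,222):
        r=red[v,355:388]
        if r.sum()>40: pts.append((355+(r*np.arange(33)).sum()/r.sum(),v,r.sum()))
    pts=np.array(pts); k=(pts[:,1]>183)&(pts[:,1]<208)
    L=np.array([pl(p[:2],.165) for p in pts[k]]); d=np.polyfit(L[:,1],L[:,0],1)
    print(f,pts[0],pts[-1],"slope angle",np.pi/2+np.arctan(d[0]),"x at hinge",d[1],"tip",pl(pts[0][:2],.165))
im=cv2.imread("pics/s7.png");g=cv2.cvtColor(im,cv2.COLOR_BGR2GRAY)
for v in range(215,290,10): print(v,g[v,345:378])
for th in (1.45,1.5,1.55): print(th,[proj(S,[H-.145*ey+r*(-np.cos(th)*ex+np.sin(th)*np.array([0,0,1]))+t*(np.sin(th)*ex+np.cos(th)*np.array([0,0,1]))])[0].round(1).tolist() for r in (.03,.09,.15) for t in (-.004,.006)])
E
```

```text
side0 [373.77697842 182.         139.        ] [365.41935484 212.          62.        ] slope angle 1.7671426149479021 x at hinge -0.000801311491973702 tip (np.float64(0.02033759119081858), np.float64(0.11466060392207048))
s2 [373.76551724 182.         145.        ] [365.37313433 212.          67.        ] slope angle 1.7675817154246696 x at hinge -0.000839566307197233 tip (np.float64(0.020305772321785525), np.float64(0.11465839896374078))
s4 [373.78082192 182.         146.        ] [365.40909091 212.          66.        ] slope angle 1.7669845060516594 x at hinge -0.000790811026447034 tip (np.float64(0.02034826161225444), np.float64(0.11466134335424896))
s7 [373.76351351 182.         148.        ] [367.1627907 207.         43.       ] slope angle 1.7583206122026607 x at hinge -9.702968667162168e-06 tip (np.float64(0.020300209500305883), np.float64(0.11465801347670249))
215 [ 70  69  72  79  95 122 172 204 204 204 204 204 203 184 161 218 223 195
 131  98  98 101 119 163 199 205 205 205 206 206 206 206 207]
225 [192 189 189 188 189 189 191 192 192 192 194 178 121 144 207 223 206 159
 
[... 499 characters left out ...]
194 195 197 182 135 131 130 131 125 113 115 117 114 109
 124 133 123 150 204 205 205 206 204 205 205 204 205 205 205]
275 [198 196 196 196 197 199 184 138 128 129 120 105 115 109 112 113 111 116
 133 125 123 168 206 206 204 206 206 206 206 206 205 206 206]
285 [ 46  47  49  52  58  70  86  88  88  96 106  95  93  85  81  73  79  81
  87  98 149 202 206 206 206 205 206 206 204 204 205 205 204]
1.45 [[357.4, 272.5], [361.5, 272.4], [355.7, 252.4], [359.9, 252.3], [353.9, 231.5], [358.1, 231.3]]
1.5 [[358.1, 272.4], [362.1, 272.5], [357.6, 252.4], [361.7, 252.4], [357.1, 231.4], [361.3, 231.4]]
1.55 [[358.7, 272.4], [362.7, 272.6], [359.5, 252.3], [363.6, 252.6], [360.3, 231.4], [364.5, 231.6]]
```

Call:
{"method": "move_arm", "body": {"steps": [[0,0.021,-0.0001,0,0,0],[0,0.0208,0.0019,0,0,0],[0,0.01,0.0016,0,0,0],[0,0,0,0,0,0],[0,0,0,0,0,0]]}}

```text
time: 20.75
ee_pos: [0.6916, -0.005, 0.2032]
tool_rot: [2.253, 2.18, 0.005]
wrist_force: [3.6, -4.7, 4.9]
opening: 0.0105
gripper_force: 42.4
```

```bash
cat > ang.py <<'E'
from h import *
def run(f):
    im,S=snap("side",f); s=sense()
    yaw=-.031;P=np.array([.5622,.001,.03]);ex=np.array([np.cos(yaw),np.sin(yaw),0]);ez=np.array([0,0,1.]);ey=np.array([-ex[1],ex[0],0]);H=P+.09*ex+.01*ez
    g=cv2.cvtColor(im,cv2.COLOR_BGR2GRAY)
    for v in range(225,280,5): print(v,g[v,350:385])
    for th in (1.65,1.7,1.75,1.8,1.85): print(th,[proj(S,[H-.145*ey+r*(-np.cos(th)*ex+np.sin(th)*ez)+t*(np.sin(th)*ex+np.cos(th)*ez)])[0].round(1).tolist() for r in (.03,.09,.15) for t in (-.004,.006)])
    b=s["ee_pos"]+np.array([0,0,.0435])-H; print("bar",b@ex,b[2],np.arctan2(b[2],-(b@ex)),s["wrist_force"])
E
python3 -c "import ang;ang.run('s8.png')"
```

```text
225 [189 191 193 192 192 194 179 127 130 122 111 124 122  89  62  65  62  63
  63  65  63  58  75 151 211 225 210 192 207 208 207 207 208 208 208]
230 [190 191 193 191 192 185 159 131 131 121  90  72  70  71  66  65  65  68
  67  67  64  62  87 160 218 224 199 184 205 206 207 207 207 206 206]
235 [191 192 191 191 191 175 130 133 133 133 132 125  95  64  71  71  70  70
  68  66  65  76 110 116 116 113 144 192 206 206 207 206 206 207 206]
240 [194 193 190 191 191 177 132 133 132 132 127 105  86  71  75  75  72  73
  67  65  92 119 117 116 124 168 205 206 206 206 205 206 207 206 206]
245 [194 192 191 189 175 128 134 133 133 133 125  95  73  75  75  75  74  71
  89 124 119 117 116 155 204 204 204 204 205 205 204 204 206 205 205]
250 [193 192 191 195 185 134 134 134 133 131 116  85  72  75  73  71  79 110
 122 120 118 143 192 204 203 204 204 204 204 205 205 205 205 206 205]
255 [193 193 193 179 131 133 133 133 134 125  94  79  74  72  71  92 123 120
 119 127 161 176 171 172 170 161 163 173 172 172 167 162 172 171 177]
260 [195 195 198 187 130 132 132 134 133 128 104  68  71  82 114 121 12
[... 424 characters left out ...]
14 114 116 123 167 206
 206 207 206 206 206 206 206 206 206 207 207 206 206 205 206 206 205]
1.65 [[359.9, 272.4], [363.9, 272.9], [363.2, 252.5], [367.4, 253.1], [366.7, 231.8], [370.9, 232.4]]
1.7 [[360.5, 272.4], [364.5, 273.1], [365.1, 252.8], [369.2, 253.5], [369.9, 232.2], [374.1, 233.0]]
1.75 [[361.1, 272.4], [365.1, 273.3], [366.9, 253.1], [371.0, 253.9], [373.0, 232.8], [377.2, 233.7]]
1.8 [[361.7, 272.5], [365.7, 273.5], [368.8, 253.4], [372.8, 254.5], [376.1, 233.4], [380.2, 234.5]]
1.85 [[362.4, 272.6], [366.2, 273.8], [370.6, 253.9], [374.5, 255.1], [379.2, 234.3], [383.2, 235.5]]
bar 0.0395365230985102 0.20670615493868258 1.7597829762441426 [ 2.260266   -4.7914906   4.81567736]
```

Screen measures ≈1.75 and the marker ≈1.762. I nudge about 0.01 rad, then release.

Call:
{"method": "move_arm", "body": {"steps": [[0,0.002,0.0004,0,0,0],[0,0,0,0,0,0],[0,0,0,0,0,0],[0,0,0,0,0,0],[0,0,0,0,0,0]]}}

```text
time: 21.42
ee_pos: [0.6923, -0.005, 0.203]
tool_rot: [2.255, 2.182, 0.002]
wrist_force: [-1.7, -5.1, 7.1]
opening: 0.0098
gripper_force: 42.7
```

Call:
{"method": "move_arm", "body": {"steps": [[0,0,0,0,0,0],[0,0,0,0,0,0],[0,0,0,0,0,0],[0,0,0,0,0,0],[0,0,0,0,0,0]], "fingers": 0.0}}

```text
time: 22.05
ee_pos: [0.6913, -0.0036, 0.1994]
tool_rot: [-2.257, -2.185, 0.0]
wrist_force: [0.4, -0.3, 0.7]
opening: 0.0425
gripper_force: 0.0
```

Call:
{"method": "move_arm", "body": {"steps": [[0,0,-0.01,0,0,0],[0,0,-0.03,0,0,0],[0,0,-0.04,0,0,0],[0,0,-0.04,0,0,0],[0,0,0,0,0,0]]}}

```text
time: 22.68
ee_pos: [0.6933, -0.0039, 0.3264]
tool_rot: [2.252, 2.18, 0.01]
wrist_force: [0.4, 0.1, 0.1]
opening: 0.0429
gripper_force: 0.0
```

```bash
python3 -c "import ang;ang.run('s9.png')"; python3 - <<'E'
from h import *
w,W=snap("wrist","w9.png");np.save("w9C.npy",W[2]);print(sense()["joint_positions"].round(3))
E
```

```text
225 [188 189 190 191 191 193 177 125 128 121 109 123 125 103  62  63  64  62
  64  64  64  59  70 133 196 221 218 206 205 206 205 206 206 206 205]
230 [189 191 191 190 190 183 158 130 130 120  91  71  71  76  65  66  65  67
  67  67  67  62  78 153 210 223 208 191 204 204 205 205 205 205 205]
235 [191 190 191 190 191 174 130 131 130 132 130 123  91  65  69  69  70  69
  69  68  63  74 111 117 114 110 136 186 204 205 205 205 204 204 205]
240 [192 191 189 189 189 175 132 132 131 131 126 105  87  71  75  72  72  72
  69  68  93 120 116 114 125 170 204 203 204 204 204 204 204 205 204]
245 [191 190 191 188 173 128 131 132 132 133 123  95  73  74  74  74  73  70
  82 113 118 117 117 145 189 203 203 203 203 203 203 204 204 204 204]
250 [191 190 190 193 184 131 132 132 132 131 118  95  72  75  74  72  69  96
 121 119 118 126 165 202 203 202 203 203 203 204 204 204 203 203 204]
255 [192 191 191 177 132 132 132 133 133 122  95  80  74  73  67  88 124 119
 119 116 140 175 170 171 169 161 162 172 170 171 166 162 170 171 175]
260 [193 193 198 185 130 130 131 132 131 127 101  69  71  79 109 120 11
[... 468 characters left out ...]
205 204 204 204 204 204 204 204 205 205 204 204]
1.65 [[359.9, 272.4], [363.9, 272.9], [363.2, 252.5], [367.4, 253.1], [366.7, 231.8], [370.9, 232.4]]
1.7 [[360.5, 272.4], [364.5, 273.1], [365.1, 252.8], [369.2, 253.5], [369.9, 232.2], [374.1, 233.0]]
1.75 [[361.1, 272.4], [365.1, 273.3], [366.9, 253.1], [371.0, 253.9], [373.0, 232.8], [377.2, 233.7]]
1.8 [[361.7, 272.5], [365.7, 273.5], [368.8, 253.4], [372.8, 254.5], [376.1, 233.4], [380.2, 234.5]]
1.85 [[362.4, 272.6], [366.2, 273.8], [370.6, 253.9], [374.5, 255.1], [379.2, 234.3], [383.2, 235.5]]
bar 0.04019714403731066 0.3266355138758326 1.6932448685525239 [-0.34615393  0.19924705 -0.54334723]
[-0.083  0.169  1.408  0.     1.563 -0.051]
```

The screen stays at ≈1.76, in line with the marker. Next is the probe: I turn the tool back and go above the rest.

Call:
{"method": "move_arm", "body": {"steps": [[0,0,0,0,0,-10.2],[0,0,0,0,0,-10.2],[0,0,0,0,0,-10.2],[0,0,0,0,0,-10.2],[0,0,0,0,0,-10.2]]}}

```text
time: 23.4
ee_pos: [0.6905, -0.0037, 0.317]
tool_rot: [-1.086, -2.944, 0.002]
wrist_force: [-0.0, -0.6, -0.1]
opening: 0.0429
gripper_force: 0.0
```

Call:
{"method": "move_arm", "body": {"steps": [[0,0,0,0,0,-10.2],[0,0,0,0,0,-10.2],[0,0,0,0,0,-10.2],[0,0,0,0,0,-10.3],[0,0,0,0,0,0]]}}

```text
time: 24.02
ee_pos: [0.6907, -0.0037, 0.3174]
tool_rot: [-0.002, -3.138, -0.0]
wrist_force: [0.1, 1.1, -0.4]
opening: 0.0429
gripper_force: 0.0
```

Call:
{"method": "move_arm", "body": {"steps": [[0.015,-0.055,0,0,0,0],[0.015,-0.055,0,0,0,0],[0.015,-0.055,0,0,0,0],[0.015,-0.055,0,0,0,0],[0.015,-0.055,0,0,0,0]]}}

```text
time: 24.65
ee_pos: [0.6155, -0.2803, 0.3184]
tool_rot: [-0.004, -3.14, -0.001]
wrist_force: [0.6, 1.0, -0.5]
opening: 0.0428
gripper_force: 0.0
```

Call:
{"method": "move_arm", "body": {"steps": [[0.015,-0.06,0.03,0,0,0],[0,0,0.045,0,0,0],[0,0,0.045,0,0,0],[0,0,0.04,0,0,0],[0,0,0,0,0,0]]}}

```text
time: 25.28
ee_pos: [0.6, -0.3316, 0.1563]
tool_rot: [-0.003, -3.133, -0.009]
wrist_force: [-0.3, 0.3, 0.2]
opening: 0.0429
gripper_force: 0.0
```

```bash
python3 - <<'E'
from h import *
w,W=snap("wrist","w10.png");np.save("w10C.npy",W[2]); S,T=cam("side"),cam("top")
print(sense()["ee_pos"], sense()["joint_positions"].round(2))
b,m=blobs(w,(3,150,80),(16,255,255));print(b[:4])
print("proj",proj(W,[[.603,-.34,.09],[.603,-.34,.036]]))
cv2.imwrite("pics/c10.png",cv2.resize(w,(560,420)))
E
```

```text
[ 0.60174576 -0.33261178  0.16002664] [-0.58  0.24  1.6   0.    1.31 -2.15]
[([317.2, 238.7], [306, 227, 23, 24, 408])]
proj [[304.25517402 242.64790861]
 [306.28879141 222.002154  ]]
```

View pics/c10.png

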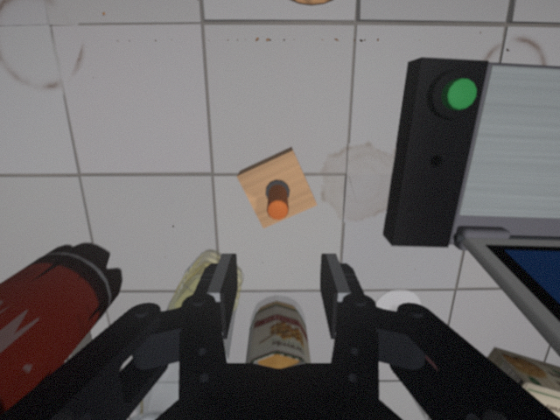

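The wrist view has the probe top at (317,239) full-res, rest block around (316,215), dock hole near (498,183) and button at (528,107). I measure these next.

```bash
python3 - <<'E'
from h import *
w=cv2.imread("pics/w10.png");W=cam("wrist");W=(W[0],W[1],np.load("w10C.npy"))
print("top",onz(W,[(317.2,238.7)],.091))
b,m=blobs(w,(5,60,90),(22,170,255),(265,160,370,265));c=max(cv2.findContours(m,0,1)[0],key=cv2.contourArea)
r=cv2.minAreaRect(cv2.convexHull(c));print("rest",r,onz(W,[r[0]],.03),[np.round(x,3).tolist() for x in onz(W,cv2.boxPoints(r),.03)])
g=cv2.cvtColor(w,cv2.COLOR_BGR2GRAY);k=g[168:200,482:514].astype(float)
k2=cv2.GaussianBlur(k,(0,0),1.5);print(k2[::3,::3].astype(int))
mn=np.unravel_index(k2.argmin(),k2.shape);print("min",mn[1]+482,mn[0]+168)
wt=np.clip(np.median(k2)-3-k2,0,None);yy,xx=np.mgrid[168:200,482:514];hc=((wt*xx).sum()/wt.sum(),(wt*yy).sum()/wt.sum());print(hc,onz(W,[hc],.032))
b,_=blobs(w,(45,120,60),(75,255,255),(500,80,560,130));print(b[:1],onz(W,[b[0][0]],.045),onz(W,[b[0][0]],.05))
yaw=-.031;P=np.array([.5622,.001]);ex=np.array([np.cos(yaw),np.sin(yaw)]);ey=np.array([-ex[1],ex[0]]);print("dock pred",P+.015*ex-.18*ey,"btn",P-.045*ex-.18*ey)
E
```

```text
top [[ 0.59975223 -0.33085904  0.091     ]]
rest ((315.6328125, 215.66067504882812), (70.42959594726562, 70.83039855957031), 66.37062072753906) [[ 0.59901013 -0.33204482  0.03      ]] [[0.583, -0.372, 0.03], [0.559, -0.317, 0.03], [0.615, -0.291, 0.03], [0.642, -0.349, 0.03]]
[[32 31 32 30 30 30 29 28 28 28 28]
 [31 31 30 30 30 30 29 30 29 29 28]
 [31 31 30 30 30 29 28 28 29 27 27]
 [32 30 30 29 28 24 23 26 29 28 26]
 [31 31 30 27 21 16 17 21 28 28 27]
 [31 30 29 25 18 16 16 19 25 27 28]
 [31 30 30 26 18 15 18 22 26 28 28]
 [31 30 30 28 23 20 22 25 27 27 28]
 [30 29 30 29 27 26 26 26 27 28 28]
 [29 30 30 29 28 27 27 28 27 27 28]
 [30 30 30 30 28 27 26 28 28 27 27]]
min 498 181
(np.float64(498.08192513056093), np.float64(183.45764164988032)) [[ 0.57073974 -0.17856013  0.032     ]]
[([527.2, 106.9], [510, 89, 35, 37, 992])] [[ 0.51035178 -0.17176257  0.045     ]] [[ 0.51055168 -0.17459715  0.05      ]]
dock pred [ 0.57161369 -0.17937844] btn [ 0.51164251 -0.17751874]
```

Call:
{"method": "move_arm", "body": {"steps": [[0.002,0.0013,0.03,0,0,0],[0,0,0.04,0,0,0],[0,0,0.04,0,0,0],[0,0,0.0285,0,0,0],[0,0,0,0,0,0]]}}

```text
time: 25.95
ee_pos: [0.6006, -0.3317, 0.0234]
tool_rot: [-0.0, -3.14, -0.002]
wrist_force: [0.2, 0.7, 0.7]
opening: 0.0426
gripper_force: 0.0
```

Call:
{"method": "move_arm", "body": {"steps": [[0,0,0,0,0,0],[0,0,0,0,0,0],[0,0,0,0,0,0],[0,0,0,0,0,0],[0,0,0,0,0,0]], "fingers": -1, "squeeze": 40}}

```text
time: 26.58
ee_pos: [0.603, -0.3333, 0.0273]
tool_rot: [-0.001, 3.137, -0.004]
wrist_force: [1.3, 0.7, 5.9]
opening: 0.0168
gripper_force: 39.2
```

Call:
{"method": "move_arm", "body": {"steps": [[0,0,-0.01,0,0,0],[0,0,-0.02,0,0,0],[0,0,-0.02,0,0,0],[0,0,-0.015,0,0,0],[0,0,0,0,0,0]]}}

```text
time: 27.2
ee_pos: [0.6019, -0.3329, 0.0915]
tool_rot: [-0.001, 3.139, -0.003]
wrist_force: [-0.5, 0.8, -1.1]
opening: 0.0172
gripper_force: 39.2
```

Call:
{"method": "move_arm", "body": {"steps": [[0.0057,0.0305,0,0,0,0],[0.0057,0.0305,0,0,0,0],[0.0057,0.0305,0,0,0,0],[0.0057,0.0305,0,0,0,0],[0.0057,0.0305,0,0,0,0]]}}

```text
time: 27.82
ee_pos: [0.5712, -0.1784, 0.0878]
tool_rot: [0.001, -3.14, -0.001]
wrist_force: [-0.5, 0.9, -0.2]
opening: 0.0169
gripper_force: 39.2
```

Call:
{"method": "move_arm", "body": {"steps": [[0,0,0,0,0,0],[0,0,0,0,0,0],[0,0,0,0,0,0],[0,0,0,0,0,0],[0,0,0,0,0,0]]}}

```text
time: 28.45
ee_pos: [0.5724, -0.1801, 0.0888]
tool_rot: [0.0, -3.142, 0.0]
wrist_force: [-0.2, 0.0, -1.1]
opening: 0.0165
gripper_force: 39.3
```

```bash
python3 - <<'E'
from h import *
w,W=snap("wrist","w11.png");np.save("w11C.npy",W[2]);s,S=snap("side","s11.png")
e=sense();print(e["ee_pos"],e["wrist_force"],e["opening"])
b,m=blobs(w,(3,150,60),(16,255,255));print(b[:3])
b2,m2=blobs(s,(3,150,60),(16,255,255),(280,150,400,330));print(b2[:3])
cv2.imwrite("pics/c11.png",np.hstack([cv2.resize(w[120:380,220:440],(440,520)),cv2.resize(s[230:300,290:335],(335,520),interpolation=cv2.INTER_CUBIC)]))
E
```

```text
[ 0.57235074 -0.17990716  0.08882592] [ 0.15558949  0.06906171 -0.07445811] 0.01725586931426382
[([318.9, 320.0], [295, 268, 48, 98, 3643])]
[([395.4, 306.8], [390, 301, 10, 13, 101])]
```

View pics/c11.png

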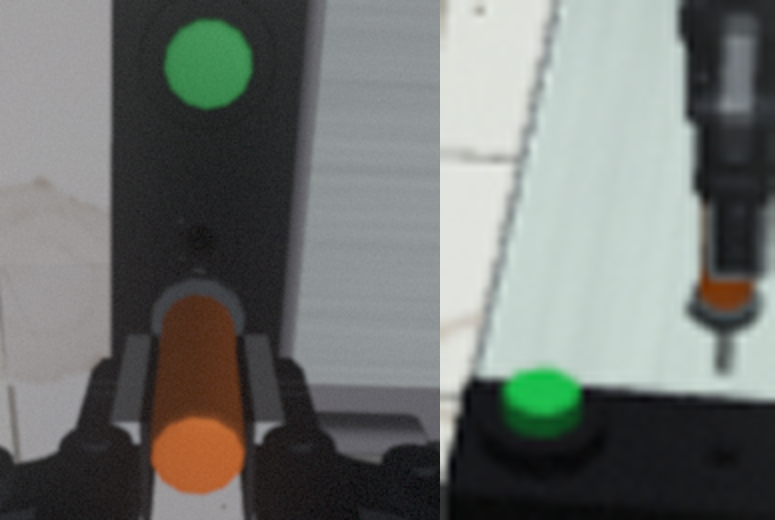

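The probe hangs upright over the strip. In the wrist view the hole is at (320.5,239) with the pin tip at about (319,255). In the side view the pin tip is at (328,280) and the hole at (328,291). I compute the offset between them.

```bash
python3 - <<'E'
from h import *
w=cv2.imread("pics/w11.png");s=cv2.imread("pics/s11.png");W=cam("wrist");W=(W[0],W[1],np.load("w11C.npy"));S=cam("side")
def dark(im,box,sig=1.0,off=3):
    x0,y0,x1,y1=box;g=cv2.GaussianBlur(cv2.cvtColor(im,cv2.COLOR_BGR2GRAY).astype(float),(0,0),sig)[y0:y1,x0:x1]
    t=np.clip(np.median(g)-off-g,0,None);yy,xx=np.mgrid[y0:y1,x0:x1];return ((t*xx).sum()/t.sum(),(t*yy).sum()/t.sum())
hw=dark(w,(308,226,334,252));hs=dark(s,(320,286,336,297),.6,1.5);print(hw,hs)
print(cv2.cvtColor(s,cv2.COLOR_BGR2GRAY)[262:297,320:337])
hW=onz(W,[hw],.032)[0];hS=onz(S,[hs],.032)[0];print("hole W",hW.round(4),"S",hS.round(4),tri([(W,hw),(S,hs)]))
# probe top circle in wrist at z=.1525
b,m=blobs(w,(3,150,120),(16,255,255),(285,320,350,375));print(b[:1]);print("ptop",onz(W,[b[0][0]],.091+.0615))
for tw in [(319,254),(319,256)]:print("tip W",onz(W,[tw],.0675))
E
```

```text
(np.float64(320.5286203164704), np.float64(239.20234010127143)) (np.float64(327.23640610677865), np.float64(291.03675815593925))
[[209 207 207 208 185 101  77  26  31  32  30  31  56  91 140 207 209]
 [209 207 207 208 181  87  78  29  28  36  35  30  56 101 155 208 209]
 [209 206 206 208 182  86  76  28  31  35  35  32  56 102 156 208 209]
 [208 207 207 209 183  85  75  28  30  32  31  30  54 103 155 208 209]
 [207 207 207 209 182  80  79  50  49  51  50  44  61 109 167 209 209]
 [208 206 207 204 169  71  82  86  86  87  83  76 102 155 194 208 209]
 [207 205 209 189 116  65  68  69  69  69  67  75 138 201 207 209 210]
 [207 207 207 175  80  68  68  70  69  69  68  71 114 180 207 209 209]
 [207 206 198 144  78  77  71  69  70  69  73  77 102 162 207 208 211]
 [206 206 187  99  61  75  75  76  76  76  79  79 102 165 207 209 210]
 [206 207 193 128  62  52  68  75  76  76  70  56 108 188 208 208 209]
 [205 207 209 193 135  80  47  43  48  49  59  92 159 207 206 208 210]
 [204 208 208 207 198 167 115  65  62  90 136 171 206 206 207 208 209]
 [205 207 206 208 207 209 188 110 100 152 205 20
[... 1178 characters left out ...]
27  23  22  17  20  20  25  28  27  28  27  28  29]
 [ 24  24  25  24  25  27  26  26  26  26  26  26  27  27  27  26  29]
 [ 23  24  25  25  25  24  24  26  27  27  26  25  29  26  28  28  28]
 [ 24  24  26  24  25  25  23  26  24  25  26  27  26  27  28  28  29]
 [ 25  25  25  24  25  25  26  26  27  27  28  26  27  26  28  29  29]]
hole W [ 0.5702 -0.1775  0.032 ] S [ 0.5685 -0.1785  0.032 ] (array([ 0.56928107, -0.17775613,  0.03192641]), [np.float64(0.0009188629252881327), np.float64(0.0009188629252880518)])
[([318.5, 346.4], [296, 328, 46, 38, 1378])]
ptop [[ 0.56875344 -0.17891571  0.1525    ]]
tip W [[ 0.56704975 -0.17859594  0.0675    ]]
tip W [[ 0.56829097 -0.1785932   0.0675    ]]
```

```bash
python3 - <<'E'
from h import *
W=cam("wrist");W=(W[0],W[1],np.load("w11C.npy"));S=cam("side")
print("hole S",onz(S,[(327.5,291.0)],.032),"tri",tri([(W,(320.5,239.2)),(S,(327.5,291))]))
for z in (.0655,.0675,.0695): print("tip S",z,onz(S,[(327.75,279.7)],z))
print("tip tri",tri([(W,(319,255)),(S,(327.75,279.7))]))
E
```

```text
hole S [[ 0.56909924 -0.17826881  0.032     ]] tri (array([ 0.56962861, -0.17768345,  0.03185264]), [np.float64(0.0005993355937282378), np.float64(0.0005993355937284365)])
tip S 0.0655 [[ 0.56882204 -0.17640885  0.0655    ]]
tip S 0.0675 [[ 0.56890969 -0.17898822  0.0675    ]]
tip S 0.0695 [[ 0.56899733 -0.1815676   0.0695    ]]
tip tri (array([ 0.56845109, -0.1784444 ,  0.06679202]), [np.float64(0.0004905444653680096), np.float64(0.000490544465367925)])
```

Call:
{"method": "move_arm", "body": {"steps": [[-0.0011,0.0007,0.01,0,0,0],[0,0,0.01,0,0,0],[0,0,0.008,0,0,0],[0,0,0,0,0,0],[0,0,0,0,0,0]]}}

```text
time: 29.18
ee_pos: [0.5736, -0.179, 0.0609]
tool_rot: [-0.001, 3.141, -0.0]
wrist_force: [-0.2, -0.9, -0.8]
opening: 0.0168
gripper_force: 39.3
```

Call:
{"method": "move_arm", "body": {"steps": [[0,0,0.003,0,0,0],[0,0,0.003,0,0,0],[0,0,0.003,0,0,0],[0,0,0,0,0,0],[0,0,0,0,0,0]]}}

```text
time: 29.8
ee_pos: [0.5735, -0.1789, 0.0519]
tool_rot: [-0.001, 3.142, -0.0]
wrist_force: [0.0, -0.2, 0.6]
opening: 0.0171
gripper_force: 39.3
```

Call:
{"method": "move_arm", "body": {"steps": [[0,0,0.002,0,0,0],[0,0,0.002,0,0,0],[0,0,0.002,0,0,0],[0,0,0,0,0,0],[0,0,0,0,0,0]]}}

```text
time: 30.42
ee_pos: [0.5735, -0.1789, 0.0459]
tool_rot: [-0.001, 3.142, -0.0]
wrist_force: [0.1, -0.4, -0.4]
opening: 0.017
gripper_force: 39.3
```

The pin is in the hole with no side force, so I continue down.

Call:
{"method": "move_arm", "body": {"steps": [[0,0,0.004,0,0,0],[0,0,0.004,0,0,0],[0,0,0.004,0,0,0],[0,0,0.002,0,0,0],[0,0,0,0,0,0]]}}

```text
time: 31.05
ee_pos: [0.5733, -0.1789, 0.0315]
tool_rot: [0.001, -3.141, -0.0]
wrist_force: [-0.2, -0.1, -0.4]
opening: 0.0166
gripper_force: 39.3
```

Call:
{"method": "move_arm", "body": {"steps": [[0,0,0.001,0,0,0],[0,0,0.001,0,0,0],[0,0,0.001,0,0,0],[0,0,0,0,0,0],[0,0,0,0,0,0]]}}

```text
time: 31.68
ee_pos: [0.5736, -0.179, 0.0293]
tool_rot: [-0.001, 3.141, -0.0]
wrist_force: [-1.3, 0.9, 3.6]
opening: 0.017
gripper_force: 39.8
```

Call:
{"method": "move_arm", "body": {"steps": [[0,0,0.001,0,0,0],[0,0,0.0005,0,0,0],[0,0,0,0,0,0],[0,0,-0.001,0,0,0],[0,0,0,0,0,0]]}}

```text
time: 32.3
ee_pos: [0.5737, -0.179, 0.0293]
tool_rot: [-0.001, 3.141, -0.0]
wrist_force: [-3.2, 0.6, 7.1]
opening: 0.0169
gripper_force: 40.1
```

Call:
{"method": "move_arm", "body": {"steps": [[0,0,0,0,0,0],[0,0,0,0,0,0],[0,0,0,0,0,0],[0,0,0,0,0,0],[0,0,0,0,0,0]], "fingers": -0.2}}

```text
time: 32.92
ee_pos: [0.5734, -0.1789, 0.0282]
tool_rot: [0.001, -3.142, 0.0]
wrist_force: [-0.4, -0.3, 0.6]
opening: 0.0341
gripper_force: 0.0
```

Call:
{"method": "move_arm", "body": {"steps": [[0,0,-0.02,0,0,0],[0,0,-0.04,0,0,0],[0,0,-0.05,0,0,0],[0,0,-0.06,0,0,0],[0,0,-0.06,0,0,0]]}}

```text
time: 33.55
ee_pos: [0.5733, -0.1788, 0.2621]
tool_rot: [-0.001, 3.14, -0.001]
wrist_force: [0.8, -1.0, 0.2]
opening: 0.0341
gripper_force: 0.0
```

```bash
python3 - <<'E'
from h import *
w,W=snap("wrist","w12.png");np.save("w12C.npy",W[2]);s,S=snap("side","s12.png")
print(sense()["ee_pos"])
for im,C,box in((w,W,(200,100,450,470)),(s,S,(300,240,350,300))):
    b,m=blobs(im,(3,150,60),(16,255,255),box);print(b[:2],proj(C,[[.5696,-.1777,.093],[.5696,-.1777,.038]]).round(1).tolist())
E
```

```text
[ 0.57728475 -0.18045568  0.27053062]
[([318.8, 201.2], [310, 190, 18, 22, 282])] [[318.5, 200.1], [318.5, 189.2]]
[([328.0, 279.8], [325, 270, 7, 21, 135])] [[328.3, 270.9], [327.8, 288.9]]
```

The probe is docked; its top and grip match the predicted height. Now the jars: I check the neighbour clearances using the earlier views.

```bash
python3 - <<'E'
from h import *
t,T=snap("top","t12.png"); w=cv2.imread("pics/w1.png");W=cam("wrist");W=(W[0],W[1],np.load("w1C.npy"))
for n,im,C in(("top",t,T),("w1",w,W)):
    b,m=blobs(im,(125,100,40),(150,255,255),None,80)
    for c,s in b[:6]: print(n,"purple",c,s[2:],onz(C,[c],.07)[0].round(3))
for lo,hi,box in [((40,40,20),(90,255,160),(205,290,240,325)),((0,0,0),(180,120,60),(205,245,245,285))]:
    b,_=blobs(t,lo,hi,box);print([(x,onz(T,[x[0]],.084)[0].round(4)) for x in b[:1]])
W1=[(552.6,135.2),(527,238.1)];print(onz(W,W1,.084).round(4))
E
```

```text
top purple [188.9, 298.6] [23, 20, 339] [0.382 0.398 0.07 ]
top purple [193.7, 267.9] [23, 20, 329] [0.481 0.384 0.07 ]
top purple [238.2, 233.2] [21, 21, 325] [0.59  0.241 0.07 ]
top purple [263.6, 286.9] [20, 20, 305] [0.415 0.158 0.07 ]
w1 purple [591.5, 227.9] [79, 54, 2779] [0.478 0.379 0.07 ]
w1 purple [610.6, 158.2] [67, 50, 2473] [0.383 0.382 0.07 ]
w1 purple [481.1, 297.7] [58, 57, 2150] [0.585 0.24  0.07 ]
w1 purple [442.3, 184.0] [56, 51, 1892] [0.417 0.164 0.07 ]
[(([222.0, 307.1], [214, 299, 17, 18, 234]), array([0.3525, 0.2875, 0.084 ]))]
[(([225.1, 264.2], [217, 256, 18, 17, 240]), array([0.4878, 0.2791, 0.084 ]))]
[[0.3538 0.2901 0.084 ]
 [0.4879 0.2822 0.084 ]]
```

Call:
{"method": "move_arm", "body": {"steps": [[0,0,0,0,0,10],[0,0,0,0,0,10],[0,0,0,0,0,10],[0,0,0,0,0,10],[0,0,0,0,0,10]], "fingers": 1}}

```text
time: 34.33
ee_pos: [0.5727, -0.1787, 0.2574]
tool_rot: [-1.334, -2.842, 0.0]
wrist_force: [-0.0, 0.3, 0.5]
opening: 0.0855
gripper_force: 0.0
```

Call:
{"method": "move_arm", "body": {"steps": [[0,0,0,0,0,10],[0,0,0,0,0,10],[0,0,0,0,0,10],[0,0,0,0,0,10],[0,0,0,0,0,0]]}}

```text
time: 34.95
ee_pos: [0.5728, -0.1787, 0.2575]
tool_rot: [-2.217, -2.224, 0.001]
wrist_force: [0.3, -0.3, -0.2]
opening: 0.0855
gripper_force: 0.0
```

Call:
{"method": "move_arm", "body": {"steps": [[0.052,-0.025,0,0,0,0],[0.052,-0.025,0,0,0,0],[0.052,-0.025,0,0,0,0],[0.052,-0.025,0,0,0,0],[0.052,-0.025,0,0,0,0]]}}

```text
time: 35.58
ee_pos: [0.4469, 0.0824, 0.2581]
tool_rot: [-2.217, -2.225, -0.0]
wrist_force: [-0.7, 0.4, -0.2]
opening: 0.0854
gripper_force: 0.0
```

Call:
{"method": "move_arm", "body": {"steps": [[0.052,-0.025,0,0,0,0],[0.052,-0.025,0,0,0,0],[0.052,-0.025,0,0,0,0],[0.052,-0.024,0,0,0,0],[0,0,0,0,0,0]]}}

```text
time: 36.2
ee_pos: [0.3469, 0.2914, 0.258]
tool_rot: [-2.209, -2.232, 0.001]
wrist_force: [0.2, -0.6, 1.0]
opening: 0.0854
gripper_force: 0.0
```

```bash
python3 - <<'E'
from h import *
w,W=snap("wrist","w13.png");np.save("w13C.npy",W[2])
e=sense();print(e["ee_pos"],e["tool_rot"],e["joint_positions"].round(2))
b,m=blobs(w,(40,40,15),(90,255,160),None,300)
for c,s in b[:4]: print("green",c,s,onz(W,[c],.085).round(4))
b,m=blobs(w,(125,100,40),(150,255,255),None,200)
for c,s in b[:5]: print("purple",c,s[2:],onz(W,[c],.07)[0].round(3))
print(proj(W,[[.3535,.289,.085],[.488,.281,.083]]))
E
```

```text
[0.34789681 0.28990336 0.25796557] [ 2.21321022e+00  2.22935652e+00 -1.48736883e-03] [ 0.58 -0.36  2.   -0.    1.5   0.57]
green [86.0, 123.1] [0, 0, 199, 274, 43218] [[0.1304 0.367  0.085 ]]
green [326.0, 202.4] [298, 175, 57, 56, 2395] [[0.3552 0.2939 0.085 ]]
green [210.9, 392.2] [197, 354, 26, 76, 815] [[0.2213 0.0594 0.085 ]]
purple [462.4, 97.2] [86, 68, 4423] [0.483 0.394 0.07 ]
purple [538.8, 237.5] [92, 71, 4407] [0.585 0.255 0.07 ]
purple [362.6, 79.1] [68, 72, 3674] [0.388 0.408 0.07 ]
purple [378.2, 304.0] [58, 75, 3076] [0.417 0.173 0.07 ]
[[324.18070618 207.18572978]
 [457.254553   216.05875894]]
```

Call:
{"method": "move_arm", "body": {"steps": [[0.001,0.0066,0.055,0,0,0],[0,0,0.055,0,0,0],[0,0,0.055,0,0,0],[0,0,0.05,0,0,0],[0,0,0.03,0,0,0]]}}

```text
time: 36.88
ee_pos: [0.3547, 0.2873, 0.0103]
tool_rot: [-2.221, -2.221, 0.007]
wrist_force: [0.1, 0.3, 0.1]
opening: 0.0854
gripper_force: 0.0
```

Call:
{"method": "move_arm", "body": {"steps": [[0,0,0.01,0,0,0],[0,0,0,0,0,0],[0,0,0,0,0,0],[0,0,0,0,0,0],[0,0,0,0,0,0]]}}

```text
time: 37.5
ee_pos: [0.3563, 0.2903, 0.0043]
tool_rot: [2.22, 2.222, 0.003]
wrist_force: [0.7, -0.3, -0.3]
opening: 0.0854
gripper_force: 0.0
```

Call:
{"method": "move_arm", "body": {"steps": [[0,0,0,0,0,0],[0,0,0,0,0,0],[0,0,0,0,0,0],[0,0,0,0,0,0],[0,0,0,0,0,0]], "fingers": -1, "squeeze": 50}}

```text
time: 38.12
ee_pos: [0.3555, 0.29, 0.0042]
tool_rot: [-2.22, -2.222, 0.001]
wrist_force: [-3.9, -1.3, 6.9]
opening: 0.0558
gripper_force: 46.3
```

Call:
{"method": "move_arm", "body": {"steps": [[0,0,-0.02,0,0,0],[0,0,-0.03,0,0,0],[0,0,-0.04,0,0,0],[0,0,-0.05,0,0,0],[0,0,0,0,0,0]]}}

```text
time: 38.75
ee_pos: [0.3581, 0.2915, 0.1478]
tool_rot: [2.219, 2.221, 0.013]
wrist_force: [0.5, -0.2, -3.1]
opening: 0.0553
gripper_force: 46.9
```

Call:
{"method": "move_arm", "body": {"steps": [[-0.04,0.0234,0,0,0,0],[-0.045,0.0263,0,0,0,0],[-0.045,0.0263,0,0,0,0],[-0.045,0.0263,0,0,0,0],[-0.045,0.0263,0,0,0,0]]}}

```text
time: 39.38
ee_pos: [0.4836, 0.0684, 0.1409]
tool_rot: [-2.219, -2.22, 0.004]
wrist_force: [0.3, 0.7, -2.9]
opening: 0.0554
gripper_force: 47.0
```

Call:
{"method": "move_arm", "body": {"steps": [[-0.045,0.0263,0,0,0,0],[-0.045,0.0263,0,0,0,0],[-0.038,0.0223,0,0,0,0],[0,0,0,0,0,0],[0,0,0,0,0,0]]}}

```text
time: 40.0
ee_pos: [0.558, -0.0574, 0.1411]
tool_rot: [-2.218, -2.219, 0.003]
wrist_force: [0.3, 1.2, -2.7]
opening: 0.0557
gripper_force: 47.1
```

Call:
{"method": "move_arm", "body": {"steps": [[0,0,0.03,0,0,0],[0,0,0.03,0,0,0],[0,0,0.025,0,0,0],[0,0,0.016,0,0,0],[0,0,0,0,0,0]]}}

```text
time: 40.62
ee_pos: [0.5579, -0.0569, 0.0407]
tool_rot: [-2.217, -2.222, 0.003]
wrist_force: [-0.1, -0.4, -2.8]
opening: 0.056
gripper_force: 47.1
```

Call:
{"method": "move_arm", "body": {"steps": [[0,0,0.002,0,0,0],[0,0,0.001,0,0,0],[0,0,0,0,0,0],[0,0,0,0,0,0],[0,0,0,0,0,0]]}}

```text
time: 41.25
ee_pos: [0.5595, -0.058, 0.0395]
tool_rot: [2.22, 2.222, 0.0]
wrist_force: [-0.6, -0.2, -2.6]
opening: 0.0555
gripper_force: 47.1
```

Call:
{"method": "move_arm", "body": {"steps": [[0,0,0.0015,0,0,0],[0,0,0.0015,0,0,0],[0,0,0,0,0,0],[0,0,0,0,0,0],[0,0,0,0,0,0]]}}

```text
time: 41.88
ee_pos: [0.5595, -0.0579, 0.0364]
tool_rot: [2.22, 2.222, 0.0]
wrist_force: [-0.2, -0.2, -2.7]
opening: 0.0557
gripper_force: 47.1
```

Call:
{"method": "move_arm", "body": {"steps": [[0,0,0.001,0,0,0],[0,0,0.001,0,0,0],[0,0,0,0,0,0],[0,0,0,0,0,0],[0,0,0,0,0,0]]}}

```text
time: 42.5
ee_pos: [0.5594, -0.0579, 0.0343]
tool_rot: [-2.221, -2.222, 0.0]
wrist_force: [-0.1, 0.4, -2.3]
opening: 0.0554
gripper_force: 47.2
```

Call:
{"method": "move_arm", "body": {"steps": [[0,0,0.001,0,0,0],[0,0,0.0005,0,0,0],[0,0,0,0,0,0],[0,0,0,0,0,0],[0,0,0,0,0,0]]}}

```text
time: 43.12
ee_pos: [0.5595, -0.0579, 0.0342]
tool_rot: [-2.22, -2.222, 0.0]
wrist_force: [-4.5, 1.0, 5.7]
opening: 0.0558
gripper_force: 47.8
```

Call:
{"method": "move_arm", "body": {"steps": [[0,0,0,0,0,0],[0,0,0,0,0,0],[0,0,0,0,0,0],[0,0,0,0,0,0],[0,0,0,0,0,0]], "fingers": 1}}

```text
time: 43.75
ee_pos: [0.5594, -0.058, 0.0327]
tool_rot: [-2.221, -2.222, 0.0]
wrist_force: [0.1, 0.1, 0.3]
opening: 0.0852
gripper_force: 0.0
```

Call:
{"method": "move_arm", "body": {"steps": [[0,0,-0.02,0,0,0],[0,0,-0.03,0,0,0],[0,0,-0.05,0,0,0],[0,0,-0.06,0,0,0],[0,0,-0.06,0,0,0]]}}

```text
time: 44.38
ee_pos: [0.5592, -0.0579, 0.2564]
tool_rot: [2.219, 2.221, 0.002]
wrist_force: [1.1, -0.6, 0.2]
opening: 0.085
gripper_force: 0.0
```

Call:
{"method": "move_arm", "body": {"steps": [[0.055,-0.0116,0,0,0,0],[0.055,-0.0116,0,0,0,0],[0.055,-0.0116,0,0,0,0],[0.055,-0.0116,0,0,0,0],[0.055,-0.0116,0,0,0,0]]}}

```text
time: 45.0
ee_pos: [0.5008, 0.2188, 0.2549]
tool_rot: [2.22, 2.221, 0.004]
wrist_force: [1.1, 0.4, 0.1]
opening: 0.0853
gripper_force: 0.0
```

Call:
{"method": "move_arm", "body": {"steps": [[0.055,-0.0116,0,0,0,0],[0.009,-0.002,0,0,0,0],[0,0,0,0,0,0],[0,0,0,0,0,0],[0,0,0,0,0,0]]}}

```text
time: 45.62
ee_pos: [0.488, 0.2798, 0.253]
tool_rot: [2.223, 2.22, 0.0]
wrist_force: [0.7, -0.7, -0.0]
opening: 0.0851
gripper_force: 0.0
```

```bash
python3 - <<'E'
from h import *
w,W=snap("wrist","w14.png");np.save("w14C.npy",W[2]);s,S=snap("side","s14.png");t,T=snap("top","t14.png")
e=sense();print(e["ee_pos"],e["tool_rot"])
b,m=blobs(w,(0,0,0),(180,140,60),(220,120,420,300),300)
for c,st in b[:4]: print("black",c,st,onz(W,[c],.083).round(4))
print(proj(W,[[.488,.281,.083]]))
for im,C,box,n in((s,S,(270,180,380,290),"side"),(t,T,(260,200,385,275),"top")):
    b,m=blobs(im,(40,40,15),(95,255,130),box);print(n,[(x[0],x[1][2:]) for x in b[:3]],proj(C,[[.559,-.058,.115],[.559,-.058,.10]]).round(1).tolist())
E
```

```text
[0.48788071 0.28020432 0.25288225] [ 2.22209659e+00  2.22073975e+00 -3.14535074e-05]
black [320.9, 195.8] [292, 160, 59, 67, 2876] [[0.4915 0.2894 0.083 ]]
[[317.30882214 204.24604268]]
side [([326.7, 236.6], [22, 16, 272]), ([302.9, 285.8], [13, 8, 51])] [[326.8, 235.4], [326.6, 240.3]]
top [([331.3, 237.7], [18, 18, 243]), ([369.9, 255.4], [12, 12, 74])] [[331.0, 237.1], [331.1, 238.1]]
```

The mustard jar stands where expected. Now the olive jar.

Call:
{"method": "move_arm", "body": {"steps": [[0.004,0.0015,0.055,0,0,0],[0,0,0.055,0,0,0],[0,0,0.055,0,0,0],[0,0,0.045,0,0,0],[0,0,0.025,0,0,0]]}}

```text
time: 46.4
ee_pos: [0.4873, 0.2838, 0.0146]
tool_rot: [-2.22, -2.221, 0.007]
wrist_force: [0.6, -0.1, 0.1]
opening: 0.085
gripper_force: 0.0
```

Call:
{"method": "move_arm", "body": {"steps": [[0,0,0.014,0,0,0],[0,0,0,0,0,0],[0,0,0,0,0,0],[0,0,0,0,0,0],[0,0,0,0,0,0]]}}

```text
time: 47.02
ee_pos: [0.4897, 0.2853, 0.0049]
tool_rot: [2.22, 2.222, 0.003]
wrist_force: [-0.6, -0.3, 0.8]
opening: 0.0854
gripper_force: 0.0
```

Call:
{"method": "move_arm", "body": {"steps": [[0,0,0,0,0,0],[0,0,0,0,0,0],[0,0,0,0,0,0],[0,0,0,0,0,0],[0,0,0,0,0,0]], "fingers": -1, "squeeze": 50}}

```text
time: 47.65
ee_pos: [0.49, 0.2854, 0.005]
tool_rot: [2.22, 2.222, 0.003]
wrist_force: [0.8, 0.2, 5.6]
opening: 0.0615
gripper_force: 56.0
```

Call:
{"method": "move_arm", "body": {"steps": [[0,0,-0.02,0,0,0],[0,0,-0.03,0,0,0],[0,0,-0.04,0,0,0],[0,0,-0.05,0,0,0],[0,0,0,0,0,0]]}}

```text
time: 48.28
ee_pos: [0.4917, 0.2863, 0.1492]
tool_rot: [2.218, 2.22, 0.014]
wrist_force: [0.4, 0.6, -4.4]
opening: 0.0618
gripper_force: 56.8
```

Call:
{"method": "move_arm", "body": {"steps": [[-0.0447,0.014,0,0,0,0],[-0.0447,0.014,0,0,0,0],[-0.0447,0.014,0,0,0,0],[-0.0447,0.014,0,0,0,0],[-0.0447,0.014,0,0,0,0]]}}

```text
time: 48.9
ee_pos: [0.5575, 0.0601, 0.141]
tool_rot: [-2.218, -2.22, 0.005]
wrist_force: [0.4, -0.5, -5.0]
opening: 0.0615
gripper_force: 56.7
```

Call:
{"method": "move_arm", "body": {"steps": [[0,0,0,0,0,0],[0,0,0.03,0,0,0],[0,0,0.03,0,0,0],[0,0,0.025,0,0,0],[0,0,0.014,0,0,0]]}}

```text
time: 49.52
ee_pos: [0.5564, 0.0623, 0.0414]
tool_rot: [-2.217, -2.22, 0.006]
wrist_force: [-0.0, 0.4, -4.4]
opening: 0.0615
gripper_force: 56.6
```

Call:
{"method": "move_arm", "body": {"steps": [[0,0,0,0,0,0],[0,0,0.001,0,0,0],[0,0,0.001,0,0,0],[0,0,0,0,0,0],[0,0,0,0,0,0]]}}

```text
time: 50.15
ee_pos: [0.5595, 0.0615, 0.0433]
tool_rot: [2.22, 2.222, 0.001]
wrist_force: [0.3, -0.9, -4.1]
opening: 0.0615
gripper_force: 56.6
```

Contact expected near TCP z .035; creep down.

Call:
{"method": "move_arm", "body": {"steps": [[0,0,0.003,0,0,0],[0,0,0.0025,0,0,0],[0,0,0,0,0,0],[0,0,0,0,0,0],[0,0,0,0,0,0]]}}

```text
time: 50.78
ee_pos: [0.5593, 0.0616, 0.0374]
tool_rot: [2.22, 2.222, 0.0]
wrist_force: [-0.4, -0.0, -4.9]
opening: 0.0621
gripper_force: 56.6
```

Call:
{"method": "move_arm", "body": {"steps": [[0,0,0.001,0,0,0],[0,0,0.001,0,0,0],[0,0,0,0,0,0],[0,0,0,0,0,0],[0,0,0,0,0,0]]}}

```text
time: 51.4
ee_pos: [0.5593, 0.0616, 0.0354]
tool_rot: [2.22, 2.222, 0.0]
wrist_force: [0.0, 0.8, -4.3]
opening: 0.0617
gripper_force: 56.7
```

Call:
{"method": "move_arm", "body": {"steps": [[0,0,0.001,0,0,0],[0,0,0,0,0,0],[0,0,0,0,0,0],[0,0,0,0,0,0],[0,0,0,0,0,0]]}}

```text
time: 52.02
ee_pos: [0.5594, 0.0616, 0.035]
tool_rot: [2.22, 2.222, 0.0]
wrist_force: [-4.5, 0.2, 5.4]
opening: 0.0618
gripper_force: 57.6
```

Call:
{"method": "move_arm", "body": {"steps": [[0,0,0,0,0,0],[0,0,0,0,0,0],[0,0,0,0,0,0],[0,0,0,0,0,0],[0,0,0,0,0,0]], "fingers": 1}}

```text
time: 52.65
ee_pos: [0.5593, 0.0616, 0.0343]
tool_rot: [2.221, 2.222, 0.0]
wrist_force: [0.6, -0.1, 0.4]
opening: 0.0857
gripper_force: 0.0
```

Call:
{"method": "move_arm", "body": {"steps": [[0,0,-0.02,0,0,0],[0,0,-0.03,0,0,0],[0,0,-0.05,0,0,0],[0,0,-0.06,0,0,0],[0,0,-0.06,0,0,0]]}}

```text
time: 53.28
ee_pos: [0.5591, 0.0616, 0.2579]
tool_rot: [2.22, 2.221, 0.002]
wrist_force: [1.2, 0.5, -0.5]
opening: 0.0851
gripper_force: 0.0
```

Call:
{"method": "move_arm", "body": {"steps": [[0,0,0,0,0,-10],[0,0,0,0,0,-10],[0,0,0,0,0,-10],[0,0,0,0,0,-10],[0,0,0,0,0,-10]]}}

```text
time: 53.9
ee_pos: [0.5594, 0.0616, 0.2562]
tool_rot: [1.064, 2.954, 0.001]
wrist_force: [0.6, 0.2, 0.1]
opening: 0.0853
gripper_force: 0.0
```

Call:
{"method": "move_arm", "body": {"steps": [[0,0,0,0,0,-10],[0,0,0,0,0,-10],[0,0,0,0,0,-10],[0,0,0,0,0,-10],[0,0,0,0,0,0]]}}

```text
time: 54.52
ee_pos: [0.5594, 0.0616, 0.2559]
tool_rot: [0.002, 3.14, 0.0]
wrist_force: [0.3, -0.2, 1.3]
opening: 0.0856
gripper_force: 0.0
```

Call:
{"method": "move_arm", "body": {"steps": [[0.0098,-0.0477,0,0,0,0],[0.0098,-0.0477,0,0,0,0],[0.0098,-0.0477,0,0,0,0],[0.0098,-0.0477,0,0,0,0],[0.0098,-0.0477,0,0,0,0]], "fingers": -1}}

```text
time: 55.15
ee_pos: [0.51, -0.1785, 0.2554]
tool_rot: [0.004, 3.14, -0.001]
wrist_force: [1.6, -0.7, -0.2]
opening: 0.0003
gripper_force: 0.0
```

Call:
{"method": "move_arm", "body": {"steps": [[0,0,0.02,0,0,0],[0,0,0.02,0,0,0],[0,0,0.02,0,0,0],[0,0,0,0,0,0],[0,0,0,0,0,0]]}}

```text
time: 55.78
ee_pos: [0.5108, -0.1764, 0.1945]
tool_rot: [-0.003, 3.141, -0.0]
wrist_force: [-0.3, 0.4, 0.8]
opening: 0.0003
gripper_force: 0.0
```

```bash
python3 - <<'E'
from h import *
w,W=snap("wrist","w15.png");s,S=snap("side","s15.png");t,T=snap("top","t15.png")
e=sense();print(e["ee_pos"],e["tool_rot"])
b,_=blobs(w,(45,120,60),(75,255,255));print(b[:2],onz(W,[b[0][0]],.045),onz(W,[b[0][0]],.05), tri([(W,b[0][0]),(S,(303.1,282.5))]))
a=cv2.resize(s[140:350,210:440],(450,411),interpolation=cv2.INTER_CUBIC);c=cv2.resize(t[150:320,170:440],(350,220),interpolation=cv2.INTER_CUBIC)
c=np.vstack([c,cv2.resize(w,(350,191))[:191]]);cv2.imwrite("pics/c15.png",np.hstack([a,c]))
E
```

```text
[ 0.51112092 -0.17694865  0.19548233] [-2.00937766e-03  3.13989278e+00 -1.25072897e-03]
[([317.7, 210.7], [304, 197, 28, 28, 588])] [[ 0.51250054 -0.17585368  0.045     ]] [[ 0.51122204 -0.17584799  0.05      ]] (array([ 0.50970184, -0.17604227,  0.05305901]), [np.float64(0.0007419142454228592), np.float64(0.0007419142454228744)])
```

View pics/c15.png

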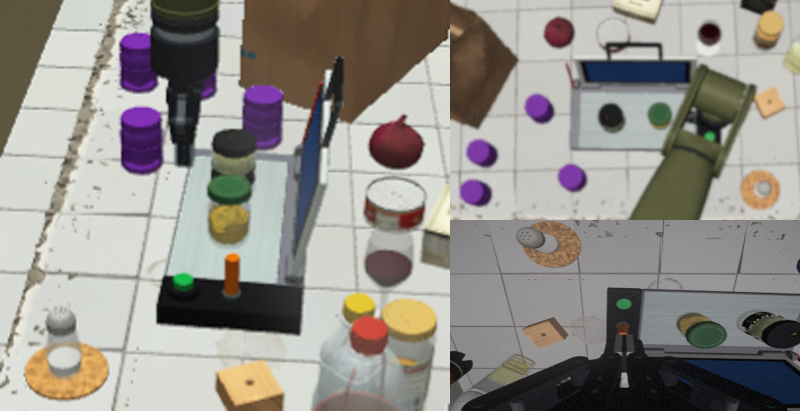

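Everything is in place. Shaker is on the coaster, both jars stand upright, probe is docked, screen lines up with the marker. Before pressing I run a numeric search for any hidden tin (blue or red).

```bash
python3 - <<'E'
from h import *
T,S=cam("top"),cam("side")
for f,C in(("t12",T),("top0",T),("s9",S),("side0",S)):
    im=cv2.imread(f"pics/{f}.png")
    for n,lo,hi in(("blue",(95,110,50),(122,255,255)),("red",(0,130,70),(7,255,255)),("red2",(172,120,70),(180,255,255))):
        b,_=blobs(im,lo,hi,None,25);print(f,n,[(x[0],x[1][2:],onz(C,[x[0]],.05)[0][:2].round(2).tolist()) for x in b[:7]])
E
```

```text
t12 blue [([309.7, 204.9], [72, 15, 1011], [0.68, 0.01])]
t12 red [([478.0, 194.5], [18, 22, 192], [0.7, -0.54]), ([503.3, 169.6], [10, 10, 82], [0.78, -0.63]), ([59.9, 309.1], [9, 9, 57], [0.36, 0.85])]
t12 red2 [([252.6, 175.2], [20, 21, 285], [0.79, 0.2])]
top0 blue []
top0 red [([477.4, 193.9], [16, 21, 163], [0.7, -0.54]), ([503.4, 169.7], [10, 10, 82], [0.78, -0.63])]
top0 red2 [([252.5, 175.0], [20, 21, 284], [0.79, 0.2])]
s9 blue [([368.9, 216.1], [10, 48, 231], [0.67, 0.15])]
s9 red [([391.8, 399.5], [47, 48, 1385], [0.71, -0.53]), ([398.5, 308.1], [18, 14, 190], [0.74, -0.25]), ([419.0, 251.4], [13, 10, 65], [0.8, -0.02]), ([299.8, 99.8], [16, 8, 58], [0.39, 1.03]), ([415.1, 210.0], [9, 7, 25], [0.81, 0.2])]
s9 red2 [([412.1, 210.3], [27, 20, 290], [0.8, 0.19])]
side0 blue []
side0 red [([392.3, 399.3], [47, 48, 1345], [0.71, -0.53]), ([398.4, 308.2], [18, 14, 194], [0.74, -0.25]), ([370.4, 195.3], [11, 31, 82], [0.68, 0.27]), ([419.2, 251.4], [13, 10, 68], [0.8, -0.01]), ([299.8, 99.8], [16, 8, 58], [0.39, 1.03]), ([414.0, 210.1], [10, 8, 25], [0.8, 0.2])]
side0 red2 [([412.0, 210.0], [27, 20, 279], [0.8, 0.2])]
```

No tins in view: the red hits are bottles, the onion, the scissors and the flat can. Now I press the button.

Call:
{"method": "move_arm", "body": {"steps": [[0.0005,0.001,0.05,0,0,0],[0,0,0.05,0,0,0],[0,0,0.04,0,0,0],[0,0,0.018,0,0,0],[0,0,0,0,0,0]]}}

```text
time: 56.55
ee_pos: [0.5097, -0.1758, 0.0359]
tool_rot: [0.001, -3.14, -0.001]
wrist_force: [1.1, 0.2, 0.8]
opening: -0.0001
gripper_force: 0.0
```

Call:
{"method": "move_arm", "body": {"steps": [[0,0,0.003,0,0,0],[0,0,0.003,0,0,0],[0,0,0.003,0,0,0],[0,0,0,0,0,0],[0,0,0,0,0,0]]}}

```text
time: 57.18
ee_pos: [0.51, -0.176, 0.0275]
tool_rot: [-0.001, 3.141, -0.0]
wrist_force: [-0.2, -0.3, 0.7]
opening: 0.0001
gripper_force: 0.0
```

Call:
{"method": "move_arm", "body": {"steps": [[0,0,0.002,0,0,0],[0,0,0.002,0,0,0],[0,0,0.001,0,0,0],[0,0,0,0,0,0],[0,0,0,0,0,0]]}}

```text
time: 57.8
ee_pos: [0.5102, -0.1761, 0.0226]
tool_rot: [-0.001, 3.141, -0.0]
wrist_force: [-0.3, 0.5, 2.9]
opening: -0.0002
gripper_force: 1.6
```

Call:
{"method": "move_arm", "body": {"steps": [[0,0,0.001,0,0,0],[0,0,0.001,0,0,0],[0,0,0.001,0,0,0],[0,0,0,0,0,0],[0,0,0,0,0,0]]}}

```text
time: 58.42
ee_pos: [0.5102, -0.1761, 0.0211]
tool_rot: [0.001, -3.141, 0.0]
wrist_force: [-4.9, 2.5, 13.2]
opening: -0.0002
gripper_force: 6.5
```

Call:
{"method": "move_arm", "body": {"steps": [[0,0,0.001,0,0,0],[0,0,0.001,0,0,0],[0,0,0,0,0,0],[0,0,0,0,0,0],[0,0,0,0,0,0]]}}

```text
time: 59.05
ee_pos: [0.5103, -0.1762, 0.0208]
tool_rot: [0.002, -3.141, -0.0]
wrist_force: [-9.8, 3.5, 23.4]
opening: -0.0004
gripper_force: 11.8
```

The button is fully pressed: force rose past the spring and it sits on its stop. I retreat straight up.

Call:
{"method": "move_arm", "body": {"steps": [[0,0,-0.01,0,0,0],[0,0,-0.03,0,0,0],[0,0,-0.05,0,0,0],[0,0,-0.05,0,0,0],[0,0,-0.05,0,0,0]]}}

```text
time: 59.68
ee_pos: [0.5093, -0.1757, 0.2079]
tool_rot: [0.001, -3.14, -0.001]
wrist_force: [0.7, -0.7, -0.3]
opening: -0.0001
gripper_force: 0.0
```

Call:
{"method": "move_arm", "body": {"steps": [[0.02,0,-0.02,0,0,0],[0.03,0,-0.02,0,0,0],[0.02,0,0,0,0,0],[0,0,0,0,0,0],[0,0,0,0,0,0]]}}

```text
time: 60.3
ee_pos: [0.44, -0.1759, 0.2465]
tool_rot: [0.001, -3.141, -0.001]
wrist_force: [0.5, 0.3, 0.1]
opening: -0.0003
gripper_force: 0.0
```

```bash
python3 - <<'E'
from h import *
s,S=snap("side","s16.png");t,T=snap("top","t16.png")
for n,lo,hi,bs,bt in [("button",(45,120,60),(75,255,255),(290,275,320,300),(355,240,385,270)),("lid",(40,40,15),(95,255,130),(312,220,345,250),(315,225,350,250)),("black",(0,0,0),(180,120,60),(315,200,345,222),(285,225,322,252)),("orange",(3,150,60),(16,255,255),(315,260,340,300),(360,225,385,245))]:
    print(n,[[(x[0],x[1][2:]) for x in blobs(i,lo,hi,b,5)[0][:1]] for i,b in((s,bs),(t,bt))])
a=cv2.imread("pics/s15.png");box=np.s_[180:300,340:380];print("screen diff",cv2.absdiff(a[box],s[box]).mean(),"shaker",cv2.absdiff(a[290:345,215:275],s[290:345,215:275]).mean(),sense()["wrist_force"].round(1))
E
```

```text
button [[([303.1, 283.6], [11, 9, 76])], []]
lid [[([326.9, 235.8], [23, 17, 303])], [([331.3, 237.7], [18, 18, 245])]]
black [[([328.9, 212.9], [21, 14, 237])], [([293.7, 239.5], [18, 18, 250])]]
orange [[([328.0, 279.8], [7, 21, 135])], []]
screen diff 2.006111111111111 shaker 2.7088888888888887 [ 0.7 -1.7  0. ]
```

All unchanged and the button has sprung back. I hand it in.

```bash
python3 -c "
from plant import *
print(job_done())"
```

```text
the job is handed in; nothing more can be done
None
```

I completed every step in the order asked and handed the job in at about 60 s on the robot's clock; the hand-in returned no verdict. The shaker is on the coaster, the screen measures about 1.76 rad against about 1.76 for the marker, and the probe is fully home. The mustard and olive jars (the only goods I found; no tins in view) stand on the platform, and the green button was pressed last.

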